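# Free the chocked bottle lift, wind it down and load it

## Task

The bottle lift was left at the top of its travel with a wooden wedge driven tight under the free end of its stage: work the wedge loose by rocking its head from side to side, without dragging the lift along the bench, and lay it in the steel tool tray. Then fit the crank on the square shaft, wind the lift all the way down to its bottom stop and lay the crank back in the tray. Once the lift is down, and not before, stand all the white jars upright on its stage, and leave everything else on the bench where it is.

Things in the scene. Friction and masses are not known exactly. Their poses are not given: they have to be found in the camera images.
- lift_mat: black rubber mat 230 x 320 x 3 mm under the bottle lift, origin centre of its underside. The lift: a grey base frame 180 mm wide (x) and 285 mm long (y), a column at its +y end, and an aluminium stage that the column carries, reaching to the free end at y = -100 mm. Column: two guide rods and a screw spindle under a grey top bridge, 130 mm (x) by 50 mm (y), 136 mm high, centred at y = 142 mm
- lift (a joint): how far the lift's carriage has been wound down from its top stop, m: 0 at the start (it cannot go higher, so winding cannot free the wedge), 0.015 on its bottom stop. 5 mm for each full turn of the spindle: three turns in all
- spindle (a joint): angle of the lift's screw spindle, rad: 0 at the start, 18.85 at the bottom stop; it grows counter-clockwise seen from above, and that way lowers the stage. Stiffness about 0.25 N m, so about 4 N at the crank's grip; the screw stays wherever it is left
- shaft_foot (a point): on top of the column: centre of the round collar on which the seated crank's underside rests, 142 mm above the bench. From it rises the spindle's square shaft end, 16 mm square and 22 mm high, then chamfered over 6 mm to 11 mm square at the top (28 mm in all). z is up; x and y lie along the square's sides and turn with the spindle
- stage: the lift's stage, an aluminium plate 160 mm (x) by 200 mm (y), its edge 4 mm thick standing 5 mm above the plate. Origin: centre of the plate's top surface, on which the jars shall stand; z up, y towards the column, free end at y = -100 mm. Top surface 49 mm above the bench at the start, 33 mm when fully down; it gives 1.5 mm on its springs while the wedge is in
- stand (a joint): how far the whole lift has been dragged along the bench along the stage's y, m, 0 at the start. It stands there by its weight only and slides when pulled or pushed along y with more than about 24 N
- wedge: light wooden wedge, 150 mm long, 30 mm wide, 10 mm thick at the tip, 32 mm at the head. Origin: centre of the flat underside; x along it towards the head, z up. At the start driven in tight under the stage's free end, its underside on the base frame's 20 mm wide end bar (top 17 mm above the bench), 55 mm of it inside the stage's end edge, 95 mm with the head outside along the stage's -y
- wedge_tip (a point): middle of the wedge's thin end, 75 mm from its origin along -x, 5 mm above the underside. How it behaves: a straight pull needs 30 to 45 N, more than the lift can stand; sideways at the head it rocks about the stage's end edge with 8 to 15 N, and each swing of 0.3 to 0.4 rad lets it be drawn out about 3 mm. Loose after about 10 mm, clear after 65 mm
- crank: removable crank of dark steel, 0.32 kg. Origin: centre of the hub's underside; z up; x along the arm. Hub 34 x 34 mm (sides along x and y), 36 mm high, with an 18 mm square socket 30 mm deep from below; arm 22 mm wide, 10 mm thick, level with the underside, out to x = 90 mm. Fits the shaft in four positions, with 1 mm clearance a side and up to 0.15 rad of play
- crank_knob (a point): middle of the crank's upright black grip, at x = 65 mm on the crank, 36 mm above its underside. The grip is 22 mm thick, reaches from 13 to 58 mm above the underside and is free to turn on its pin
- tool_tray: shallow open steel tray, fixed, 250 mm (x) by 230 mm (y), walls 15 mm high and 4 mm thick, floor 4 mm thick. Origin: centre of its underside. The crank lies flat in its +y half at the start, roughly along its x; the -y half is empty
- jar1: one of up to four alike white plastic jars with grey lids, 52 mm in diameter, 80 mm high (lid 44 mm in diameter above 62 mm), 0.25 kg, standing on the cork mat. Origin: centre of the underside. Not every jar is present in every start
- jar2: one of up to four alike white plastic jars with grey lids, 52 mm in diameter, 80 mm high (lid 44 mm in diameter above 62 mm), 0.25 kg, standing on the cork mat. Origin: centre of the underside. Not every jar is present in every start
- jar3: one of up to four alike white plastic jars with grey lids, 52 mm in diameter, 80 mm high (lid 44 mm in diameter above 62 mm), 0.25 kg, standing on the cork mat. Origin: centre of the underside. Not every jar is present in every start
- jar4: one of up to four alike white plastic jars with grey lids, 52 mm in diameter, 80 mm high (lid 44 mm in diameter above 62 mm), 0.25 kg, standing on the cork mat. Origin: centre of the underside. Not every jar is present in every start
- beaker: bystander: glass beaker, 76 mm wide, 95 mm high, origin centre of underside
- flask: bystander: conical glass flask, 84 mm wide, 130 mm high, origin centre of underside
- tape_roll: bystander: roll of blue tape lying flat, 90 mm wide, 24 mm high, origin centre of underside
- mallet: bystander: hammer about 240 mm long lying near the robot, origin about mid-length
- spanner: bystander: spanner 170 mm long lying beyond the lift, origin about mid-length
- wash_bottle: bystander: white bottle with a blue cap, 60 mm wide, 110 mm high, origin centre of underside
There are look-alikes about, which are no part of the job. Leave any green or orange look-alike of the jar1 alone.

How it is judged:
By the outcome, as a careful person would: the job done as asked, in the order asked, and still so for the second after the job is handed in, with the robot touching nothing.
Of jar1, jar2, jar3, jar4 only 2 to 3 are there at a start; the rules pass over those that are not, and their reading is None.
At some moment in a run one of jar1, jar2, jar3, jar4 may be knocked a few centimetres aside while the robot is not near it.
It also fails if it takes over 210 s, if anything falls off the work surface, if the arm or the gripper's body presses on something with over 40 N, if the wrist force passes 120 N, or if a joint passes its speed limit or range.

## Robot

A 6-joint arm with a two-finger parallel gripper is mounted at the origin on the work surface. World frame = base frame: x ahead of the robot, y to its left, z up, the work surface at z = 0. Lengths are in mm, angles in rad, forces in N, time in s.
With the tool pointing down it reaches from about 400 to 825 mm from the base axis. Payload 7 kg.
Tool frame: the origin (TCP) lies at the very end of the fingers, on their centre line; the grasp point (between the pads) lies 19 mm behind it; z points along the fingers, y is the direction in which the jaws open and shut (so a half turn about z gives the same grasp; the last joint's range is limited). The gripper opens to 85 mm and grips with 20 to 120 N. Pads are 22 mm wide; open, the fingers measure 114 mm over their backs; the gripper's body (76 mm by 85 mm) begins 54 mm behind the grasp point. The pads swing forward as they close: fully open they stand 13 mm farther back than shut.
Start: joints at [1.478, 0.359, 0.012, 0, -1.224, -0.288], TCP at [250.879, 626.622, 231.302] pointing down, gripper open.
Joint ranges: [-3.07, 3.07], [-1.43, 2.12], [-1.02, 1.25], [-3.03, 1.67], [-3.05, -0], [-3.03, 3.03]. Speed limits (rad/s): [2.39, 2.39, 3.01, 3.14, 3.14, 3.14].

## Interface

Orientations are given as a rotation vector (axis times angle).
In Python, from bench import * gives the robot as it stands. The module is installed in compiled form; this text tells all that it offers.
- The arm moves only by the tool arm_command, never from a script. Its argument "rows" is a list of rows, each an object of numbers: "tx", "ty", "tz": the shift along the tool's x, y, z in m; "spin": the turn about the tool's z in rad. In form: [{"tx": .., "ty": .., "tz": .., "spin": ..}, ...]. A call has 1 to 20 rows; each row is the pose to reach, as a shift and turn from the pose commanded when the call began, along the tool's axes at that moment; what a row does not reach only later rows make up. A row lasts 1/10 s, in which the tool goes at most 50 mm and 8.59 degrees, less where a joint would pass 70% of its speed; a pose out of reach is approached as far as the arm can. A call with a gripper value outside its range is refused whole. "gripper" is the opening, from -1 (shut) to 1 (fully open), so that 0 is half open, set as the call begins (left out, the last holds). The fingers move at their own pace and stop on an object; the grip force is fixed at half the most. Time passes only in rows, so rows that repeat a pose let the fingers close. It gives the time, the measured TCP pose, the force and the opening at its end, in the units of the state.
- state(): the state, without advancing time (a new reading comes with each control period).
- get_image(name): name is "scene" or "side" or "wrist"; returns the picture (384x512x3 uint8, blue, green, red); there is no depth.
- camera_params(name): a dict with "fov_y" (degrees; the focal length in pixels is half the picture's height over the tangent of half this angle, whatever the lens; pixels are square), "cx", "cy" (the principal point, pixels), "rvec" (rotation vector, rad) and "tvec" (3), from world to camera coordinates, as OpenCV has them. Camera axes: x right, y down, z forward; pixel columns grow to the right and rows downward; lengths in mm; the calibration is good to about 2 mm. A picture is of the moment at which its call begins: read the wrist's pose just before it. camera_params takes no time and is no camera call; for the wrist camera it gives the pose at the moment of the call.
- sign_off(): hands the job in, once; it reports no verdict.
Trained networks look in the newest picture that a camera, given by its name, has taken for a name from the list of things; names that differ only in an ending like _2 or _b are one class to them, and where a whole thing is asked for, a point or a joint stands for the part that bears it (a point fixed in the world has none). Each returns a list of dicts, best first, with "p" (0 to 1); they miss things now and then, are a little off and sometimes report something else, mostly with a low value. They report only what shows in the picture. A call takes as long as a camera call. They do not tell look-alikes from the thing itself.
- outline_of(camera, name): "region" (384x512 bool, what is visible of it) and "bbox" ([left, top, width, height] in pixels, round what is visible of it).
The state is a dict: "clock": time; "joint_positions": joint angles; "qd": joint speeds; "effort": joint torques, N m; "tcp_pos": TCP position; "eef_rot": TCP orientation; "force": force on the tool from outside, world axes, zero at the start; "moment": the same for the moment, N m; "grip_width": finger opening in mm.
Only numpy, scipy, OpenCV 4.12 (cv2) and the standard library are available. Lean on these libraries where they do the work, as an engineer would, in place of code of your own. Each camera call takes 0.05 s, during which the arm holds its last target. There are 200 camera calls.

## Working session

There is one attempt and no reset: what is moved stays moved. The work goes in short steps, Python scripts to look and compute and a tool call to move; the robot and the scene stay as the last step left them, time stands still between calls to the robot, and variables do not carry over. Pictures are saved under pics/ and viewed, about 12 in all and at most 16, crops included, and the job is handed in when it is done.

Besides the shell and the picture viewer there is one more tool, called after "Request:" as name(argument=value, ...), one argument or row to a line, values as JSON. arm_command: Moves the arm, as the interface text tells. Its arguments: {"type":"object","properties":{"rows":{"type":"array"},"gripper":{"type":"number"}},"required":["rows"]}

```bash
mkdir -p pics; python3 - <<'E'
from bench import *
import cv2,numpy as np
print(state())
for n in ("scene","side","wrist"):
    im=get_image(n); cv2.imwrite(f"pics/{n}0.png",im)
    p=camera_params(n); R=cv2.Rodrigues(np.array(p["rvec"],float))[0]
    print(n,p["fov_y"],p["cx"],p["cy"],"pos",(-R.T@np.array(p["tvec"],float).ravel()).round(),"fwd",R[2].round(2))
a=cv2.imread("pics/scene0.png");b=cv2.imread("pics/side0.png")
cv2.imwrite("pics/c0.png",cv2.resize(a,(800,600)))
cv2.imwrite("pics/c1.png",cv2.resize(b,(800,600)))
E
```

```text
{'clock': 0.0, 'joint_positions': array([ 1.47809427e+00,  3.59368592e-01,  1.10540285e-02, -3.75149003e-04,
       -1.22409183e+00, -2.88096764e-01]), 'qd': array([ 8.87131047e-04, -1.25401684e-03, -4.57785357e-04, -3.96724386e-04,
       -7.22931354e-04, -6.42077756e-05]), 'effort': array([-6.03034441e-04, -5.83323848e+01,  2.93406755e+01,  6.93649784e+00,
       -5.93190867e-03, -3.29224605e-06]), 'tcp_pos': array([250.71058623, 626.18813211, 230.3689025 ]), 'eef_rot': array([ 3.08317487e+00, -5.94437053e-01, -3.04564478e-04]), 'force': array([-0.28622574,  0.20237319,  0.142674  ]), 'moment': array([0.03907062, 0.01963847, 0.05306408]), 'grip_width': 85.44166813601167}
scene 57.83534344477524 251.74143130664035 189.04677164533354 pos [1415. -121.  786.] fwd [-0.78  0.09 -0.62]
side 54.194317414042786 262.7933021049786 190.10183484743132 pos [  21. -729. 1181.] fwd [ 0.41  0.5  -0.76]
wrist 69.5420197198959 256.55724504669126 192.61488626548544 pos [324. 598. 373.] fwd [-0.29  0.11 -0.95]
```

View pics/c0.png

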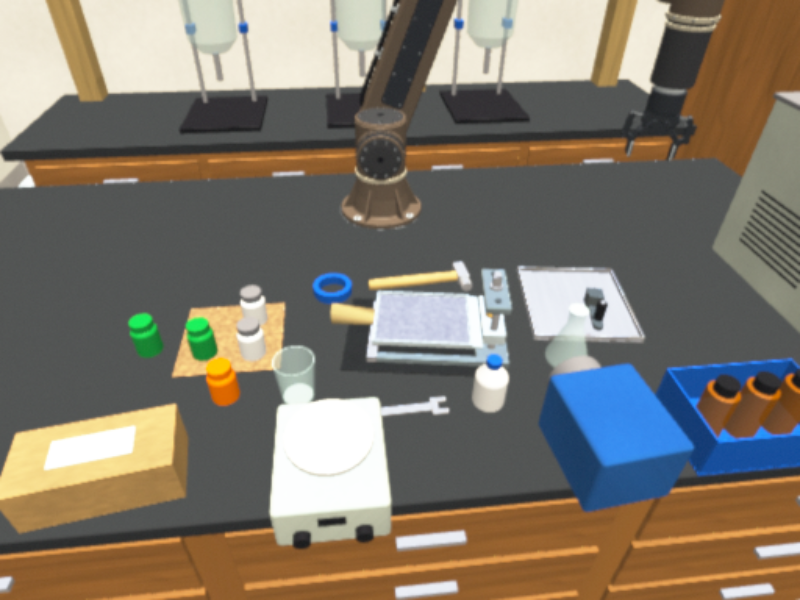

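View pics/c1.png

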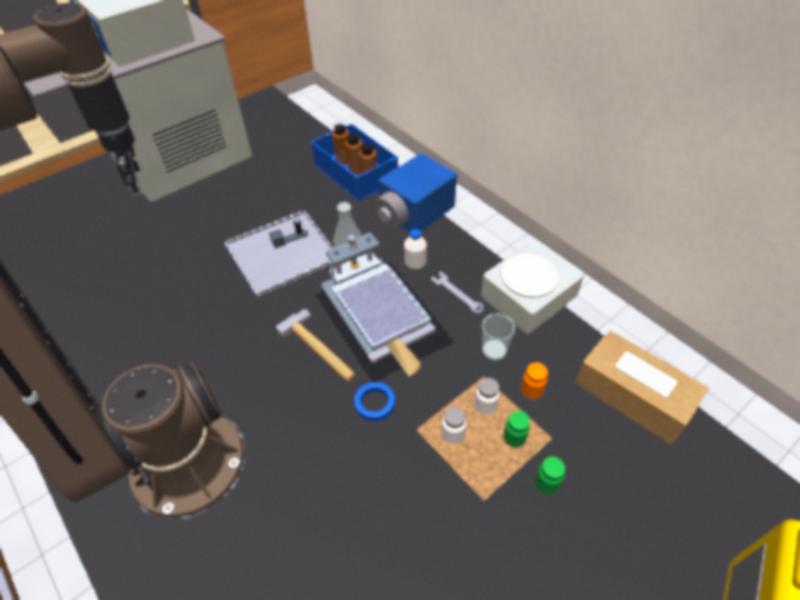

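The scene view shows the wedge head at (350,315) and the lift stage at about (425,320). The column shaft is at (497,275) and the tray and crank at (580,305). The two white jars are at (253,305) and (250,340), with green and orange look-alikes beside them.

```bash
cat > h.py <<'E'
from bench import *
import cv2,numpy as np
def cam(n):
    p=camera_params(n); R=cv2.Rodrigues(np.array(p["rvec"],float))[0]; t=np.array(p["tvec"],float).ravel()
    f=192/np.tan(np.radians(p["fov_y"]/2)); K=np.array([[f,0,p["cx"]],[0,f,p["cy"]],[0,0,1]])
    return K,R,t
def ray(c,uv):
    K,R,t=c; d=R.T@np.linalg.solve(K,[uv[0],uv[1],1]); return -R.T@t,d/np.linalg.norm(d)
def onz(c,uv,z):
    o,d=ray(c,uv); return o+d*(z-o[2])/d[2]
def tri(obs):  # list of (cam,uv) -> point, residual
    A=np.zeros((3,3));b=np.zeros(3);L=[ray(*o) for o in obs]
    for o,d in L:
        M=np.eye(3)-np.outer(d,d);A+=M;b+=M@o
    X=np.linalg.solve(A,b); return X,[round(float(np.linalg.norm((np.eye(3)-np.outer(d,d))@(X-o))),1) for o,d in L]
def proj(c,X):
    K,R,t=c; q=K@(R@np.asarray(X,float)+t); return q[:2]/q[2]
def cen(r): 
    v,u=np.nonzero(r); return np.array([u.mean(),v.mean()])
def tool():
    s=state(); return np.array(s["tcp_pos"]),cv2.Rodrigues(np.array(s["eef_rot"],float))[0]
E
python3 - <<'E'
from h import *
cs={n:cam(n) for n in("scene","side")}
for n in cs: get_image(n)
D={}
for t in ["wedge","wedge_tip","stage","lift_mat","crank","crank_knob","tool_tray","jar1","shaft_foot"]:
    for n in cs:
        for i,o in enumerate(outline_of(n,t)[:5]):
            if o["p"]<.2: continue
            c=cen(o["region"]); D[t,n,i]=c
            print(t,n,round(o["p"],2),c.round(1),o["bbox"],onz(cs[n],c,30).round()[:2])
for t in ["wedge","stage","lift_mat","crank","crank_knob","tool_tray"]:
    if (t,"scene",0) in D and (t,"side",0) in D: X,r=tri([(cs[n],D[t,n,0]) for n in cs]);print(t,X.round(1),r)
E
```

```text
wedge scene 0.73 [224.3 201.6] [210.8, 195.1, 32.0, 15.2] [ 517. -111.]
wedge side 0.61 [257.9 228. ] [249.2, 217.3, 19.6, 23.1] [ 513. -107.]
wedge_tip scene 0.56 [224.8 201.5] [210.3, 195.1, 28.5, 10.3] [ 517. -109.]
wedge_tip side 0.7 [257.8 228.1] [250.1, 215.9, 18.8, 26.4] [ 513. -108.]
wedge_tip side 0.68 [265.3 160.1] [258.2, 147.5, 17.0, 27.5] [765. 143.]
stage scene 0.87 [272.9 205. ] [240.0, 185.3, 70.1, 38.6] [551.  49.]
stage scene 0.58 [275.6 212.2] [221.9, 172.4, 106.0, 66.1] [587.  52.]
stage side 0.86 [243.2 196.1] [212.6, 169.9, 62.9, 55.6] [567.  48.]
lift_mat scene 0.6 [275.2 212.2] [219.5, 171.5, 105.9, 67.2] [587.  51.]
lift_mat scene 0.52 [224.9 201.7] [211.2, 192.9, 32.5, 15.4] [ 518. -109.]
lift_mat side 0.61 [240.4 197.4] [204.5, 148.2, 83.0, 98.6] [555.  50.]
crank scene 0.57 [380.9 196.6] [373.9, 186.3, 18.2, 24.4] [544. 426.]
crank scene 0.23 [277.2 205.6] [236.6, 191.0, 88.5, 32.0] [555.  63.]
crank side 0.51 [183.6 150.6] [172.0, 141.1, 26.5, 21.1] [529. 424.]
crank_knob scene 0.61 [380.7 196.7] [373.7, 183.3, 13.6, 26.5] [545. 425.]
crank_knob side 0.78
[... 666 characters left out ...]
 [117.9, 202.5, 19.4, 30.9] [ 564. -419.]
jar1 scene 0.6 [160.2 217.4] [151.7, 207.4, 17.0, 23.3] [ 575. -317.]
jar1 side 0.69 [289.5 272.2] [280.7, 260.3, 17.2, 23.4] [ 479. -316.]
jar1 side 0.61 [330. 275.] [321.7, 261.5, 17.6, 23.4] [ 575. -412.]
jar1 side 0.58 [351.6 304.5] [340.9, 292.7, 21.7, 26.7] [ 551. -528.]
jar1 side 0.56 [341.4 243.6] [334.7, 232.4, 15.5, 22.6] [ 697. -354.]
shaft_foot scene 0.64 [317.3 180. ] [313.7, 172.4, 7.2, 15.5] [429. 232.]
wedge [ 514.2 -109.1   28.8] [2.1, 2.1]
stage [563.1  44.7  39. ] [2.4, 2.4]
lift_mat [563.7  58.5  11.2] [3.5, 3.5]
crank [533.3 433.1  20.7] [0.4, 0.4]
crank_knob [530.  435.1  17.8] [1.0, 1.0]
tool_tray [483.1 409.9  -4.9] [0.1, 0.1]
```

```bash
cat >> h.py <<'E'
def go(x,y,z,psi=None):
    p,R=tool(); d=R.T@(np.array([x,y,z])-p)/1000
    s=0 if psi is None else -(psi-np.arctan2(R[1,0],R[0,0])); s=(s+np.pi)%(2*np.pi)-np.pi
    print("tx %.4f ty %.4f tz %.4f spin %.3f  psi now %.3f"%(*d,s,np.arctan2(R[1,0],R[0,0])), "j6",round(float(state()["joint_positions"][5]),2))
E
python3 -c "
from h import *
go(525,-50,240,-1.571)"
```

```text
tx 0.5060 ty 0.5263 tz -0.0087 spin 1.190  psi now -0.381 j6 -0.29
```

Request:
arm_command(
  rows=[
    {"tx": 0.506,"ty": 0.526,"tz": -0.01,"spin": 1.19},
    {"tx": 0.506,"ty": 0.526,"tz": -0.01,"spin": 1.19},
    {"tx": 0.506,"ty": 0.526,"tz": -0.01,"spin": 1.19},
    {"tx": 0.506,"ty": 0.526,"tz": -0.01,"spin": 1.19},
    {"tx": 0.506,"ty": 0.526,"tz": -0.01,"spin": 1.19},
    {"tx": 0.506,"ty": 0.526,"tz": -0.01,"spin": 1.19},
    {"tx": 0.506,"ty": 0.526,"tz": -0.01,"spin": 1.19},
    {"tx": 0.506,"ty": 0.526,"tz": -0.01,"spin": 1.19},
    {"tx": 0.506,"ty": 0.526,"tz": -0.01,"spin": 1.19},
    {"tx": 0.506,"ty": 0.526,"tz": -0.01,"spin": 1.19},
    {"tx": 0.506,"ty": 0.526,"tz": -0.01,"spin": 1.19},
    {"tx": 0.506,"ty": 0.526,"tz": -0.01,"spin": 1.19},
    {"tx": 0.506,"ty": 0.526,"tz": -0.01,"spin": 1.19},
    {"tx": 0.506,"ty": 0.526,"tz": -0.01,"spin": 1.19},
    {"tx": 0.506,"ty": 0.526,"tz": -0.01,"spin": 1.19},
    {"tx": 0.506,"ty": 0.526,"tz": -0.01,"spin": 1.19},
    {"tx": 0.506,"ty": 0.526,"tz": -0.01,"spin": 1.19},
    {"tx": 0.506,"ty": 0.526,"tz": -0.01,"spin": 1.19},
  ],
)

```text
clock: 2.95
tcp_pos: [524.9, -49.3, 241.3]
eef_rot: [-2.222, 2.221, 0.0]
force: [0.7, -0.0, 0.9]
grip_width: 85.7
```

```bash
python3 - <<'E'
from h import *
c=cam("wrist"); im=get_image("wrist"); np.savez("w1.npz",K=c[0],R=c[1],t=c[2])
cv2.imwrite("pics/w1.png",cv2.resize(im,(800,600),interpolation=cv2.INTER_CUBIC))
print(state()["clock"],tool()[0].round(1))
for t in ["wedge","stage","shaft_foot","lift_mat","jar1"]:
    for o in outline_of("wrist",t)[:3]:
        if o["p"]>.3:
            r=cv2.minAreaRect(np.argwhere(o["region"])[:,::-1].astype(np.float32))
            print(t,round(o["p"],2),cen(o["region"]).round(1),o["bbox"],cv2.boxPoints(r).round(1).tolist())
go(525,-110,240,-1.571)
E
```

```text
3.0 [524.9 -49.  241.5]
wedge 0.74 [265.7 119.1] [248.3, 79.6, 37.9, 84.2] [[246.0, 159.0], [258.20001220703125, 77.5999984741211], [285.5, 81.69999694824219], [273.29998779296875, 163.10000610351562]]
stage 0.7 [230.7 227.2] [164.9, 150.0, 140.6, 159.6] [[151.0, 293.8999938964844], [174.6999969482422, 146.39999389648438], [304.29998779296875, 167.1999969482422], [280.5, 314.70001220703125]]
lift_mat 0.92 [232.9 213.4] [152.9, 95.7, 180.9, 248.9] [[122.80000305175781, 337.0], [162.60000610351562, 93.5], [333.70001220703125, 121.4000015258789], [294.0, 365.0]]
tx 0.0610 ty 0.0002 tz 0.0015 spin 0.002  psi now -1.569 j6 -0.28
```

View pics/w1.png

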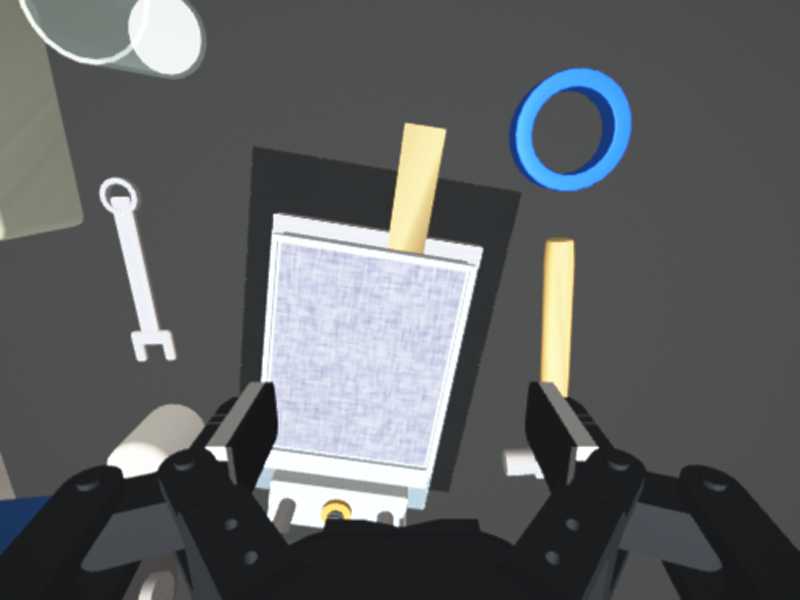

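The wrist view shows the wedge head end at (404–446,125) and its entry under the stage edge at (405,250). The stage spans (275,235)–(476,266) down to (425,468). The tape roll is at (572,130) and the mallet handle at (558,320).

```bash
python3 - <<'E'
from h import *
w=np.load("w1.npz"); c=(w["K"],w["R"],w["t"])
k=.64
P={ "headL":(404,123,49),"headR":(446,128,49),"wL":(389,248,41),"wR":(425,255,41),
"sFL":(275,234,54),"sFR":(477,266,54),"sCR":(426,468,54),"mFL":(254,147,3),"mFR":(521,192,3)}
W={n:onz(c,(u*k,v*k),z) for n,(u,v,z) in P.items()}
for n in W: print(n,W[n].round(1))
d=lambda a,b:np.linalg.norm(W[a]-W[b]).round(1)
print(d("headL","headR"),d("sFL","sFR"),d("sFR","sCR"),d("mFL","mFR"))
m=lambda pts,z:np.array([onz(c,p,z)[:2] for p in pts])
for n,pts,z in(("stage",[[151.0, 293.9],[174.7,146.4],[304.3,167.2],[280.5,314.7]],52),("mat",[[122.8,337.0],[162.6,93.5],[333.7,121.4],[294.0,365.0]],3)):
    q=m(pts,z); print(n,q.round(1).tolist(),"c",q.mean(0).round(1),[np.linalg.norm(q[i]-q[i-1]).round(1) for i in range(4)])
ax=(W["sCR"]-W["sFR"])[:2]; print("stage y dir",np.arctan2(ax[1],ax[0]), "from x", np.arctan2(*(W["sFL"]-W["sFR"])[[1,0]]))
h=(W["headL"]+W["headR"])/2; e=(W["wL"]+W["wR"])/2; print("wedge dir",np.arctan2(*(h-e)[[1,0]]),np.linalg.norm(h-e))
print(state()["joint_positions"].round(2))
E
```

```text
headL [ 522.9 -152.8   49. ]
headR [ 492.6 -149.5   49. ]
wL [534.6 -60.5  41. ]
wR [505.7 -54.8  41. ]
sFL [621.2 -73.8  54. ]
sFR [465.6 -48.8  54. ]
sCR [502.  141.2  54. ]
mFL [ 647.1 -137.8    3. ]
mFR [ 422.3 -101.6    3. ]
30.5 157.7 193.4 227.7
stage [[676.2, 133.2], [623.0, -77.5], [466.6, -52.1], [489.8, 169.7]] c [563.9  43.3] [np.float64(190.0), np.float64(217.3), np.float64(158.4), np.float64(223.0)]
mat [[758.4, 261.4], [646.9, -138.5], [422.1, -103.5], [457.1, 325.7]] c [571.1  86.3] [np.float64(308.1), np.float64(415.2), np.float64(227.6), np.float64(430.6)]
stage y dir 1.3813668360051303 from x -0.1592941209441842
wedge dir -1.7026962784858022 94.68930456739328
[ 0.28  0.11 -0.3  -0.   -1.17 -0.28]
```

```bash
python3 -c "
from h import *
go(510.5,-131,90,-1.705)"
```

```text
tx 0.0820 ty 0.0148 tz 0.1515 spin 0.136  psi now -1.569 j6 -0.28
```

Request:
arm_command(
  rows=[
    {"tx": 0.082,"ty": 0.015,"tz": 0.151,"spin": 0.136},
    {"tx": 0.082,"ty": 0.015,"tz": 0.151,"spin": 0.136},
    {"tx": 0.082,"ty": 0.015,"tz": 0.151,"spin": 0.136},
    {"tx": 0.082,"ty": 0.015,"tz": 0.151,"spin": 0.136},
    {"tx": 0.082,"ty": 0.015,"tz": 0.151,"spin": 0.136},
    {"tx": 0.082,"ty": 0.015,"tz": 0.151,"spin": 0.136},
    {"tx": 0.082,"ty": 0.015,"tz": 0.151,"spin": 0.136},
  ],
  gripper=0,
)

```text
clock: 3.95
tcp_pos: [511.5, -131.1, 91.8]
eef_rot: [-2.065, 2.365, -0.003]
force: [0.3, 0.8, 1.1]
grip_width: 42.9
```

```bash
python3 - <<'E'
from h import *
c=cam("wrist"); im=get_image("wrist"); np.savez("w2.npz",K=c[0],R=c[1],t=c[2])
cv2.imwrite("pics/w2.png",cv2.resize(im,(800,600),interpolation=cv2.INTER_CUBIC))
print(state()["clock"],tool()[0].round(1),state()["grip_width"])
for o in outline_of("wrist","wedge")[:2]:
    print(o["p"],cv2.boxPoints(cv2.minAreaRect(np.argwhere(o["region"])[:,::-1].astype(np.float32))).tolist())
go(510.5,-131,14,-1.705)
E
```

```text
4.0 [ 511.5 -131.1   91.9] 42.656097439284
0.87 [[237.0, 177.0], [279.0, 177.0], [279.0, 289.0], [237.0, 289.0]]
tx 0.0001 ty 0.0011 tz 0.0778 spin -0.001  psi now -1.706 j6 -0.26
```

View pics/w2.png

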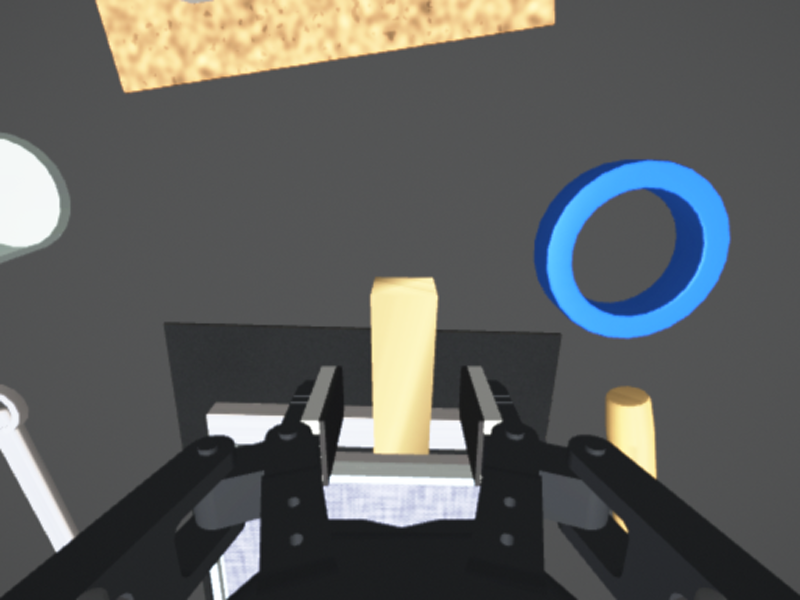

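The wedge is centred between the fingers, with its head edge at (371–437,292). The tape roll is well clear to the right. I'll triangulate the head corners from both wrist views.

```bash
python3 - <<'E'
from h import *
C=[]
for f in("w1","w2"):
    w=np.load(f+".npz"); C.append((w["K"],w["R"],w["t"]))
k=.64
for a,b in(((404,123),(371,293)),((446,128),(437,294))):
    X,r=tri([(C[0],np.array(a)*k),(C[1],np.array(b)*k)]);print(X.round(1),r)
E
```

```text
[ 522.6 -153.1   44.7] [0.2, 0.2]
[ 492.6 -149.6   48.1] [0.1, 0.1]
```

Request:
arm_command(
  rows=[
    {"tz": 0.04},
    {"tz": 0.077},
    {"tz": 0.077},
    {"tz": 0.077},
  ],
)

```text
schema error: expected keys tx, ty, tz, spin
```

Head top is z≈46–48, against 49 expected, and the width is 30.2, so the measurement agrees.

Request:
arm_command(
  rows=[
    {"tx": 0,"ty": 0,"tz": 0.04,"spin": 0},
    {"tx": 0,"ty": 0,"tz": 0.077,"spin": 0},
    {"tx": 0,"ty": 0,"tz": 0.077,"spin": 0},
    {"tx": 0,"ty": 0,"tz": 0.077,"spin": 0},
  ],
)

```text
clock: 4.45
tcp_pos: [510.6, -131.5, 14.2]
eef_rot: [2.066, -2.366, 0.0]
force: [0.4, 0.7, 0.1]
grip_width: 42.5
```

Request:
arm_command(
  rows=[
    {"tx": 0,"ty": 0,"tz": 0,"spin": 0},
    {"tx": 0,"ty": 0,"tz": 0,"spin": 0},
    {"tx": 0,"ty": 0,"tz": 0,"spin": 0},
    {"tx": 0,"ty": 0,"tz": 0,"spin": 0},
    {"tx": 0,"ty": 0,"tz": 0,"spin": 0},
  ],
  gripper=-1,
)

```text
clock: 4.95
tcp_pos: [511.7, -131.6, 15.1]
eef_rot: [-2.064, 2.365, -0.004]
force: [-0.4, 1.3, 8.3]
grip_width: 29.0
```

Request:
arm_command(
  rows=[
    {"tx": -0.0004,"ty": 0.0074,"tz": 0,"spin": 0.1},
    {"tx": -0.0015,"ty": 0.0147,"tz": 0,"spin": 0.2},
    {"tx": -0.0015,"ty": 0.0147,"tz": 0,"spin": 0.2},
  ],
)

```text
clock: 5.25
tcp_pos: [497.1, -128.6, 15.2]
eef_rot: [-1.813, 2.562, -0.004]
force: [1.3, -5.9, 4.7]
grip_width: 29.3
```

Request:
arm_command(
  rows=[
    {"tx": 0.0011,"ty": -0.0074,"tz": 0,"spin": -0.1},
    {"tx": 0.0,"ty": -0.0147,"tz": 0,"spin": -0.2},
    {"tx": -0.0033,"ty": -0.0219,"tz": 0,"spin": -0.3},
    {"tx": -0.0059,"ty": -0.0288,"tz": 0,"spin": -0.4},
    {"tx": -0.0059,"ty": -0.0288,"tz": 0,"spin": -0.4},
  ],
)

```text
clock: 5.75
tcp_pos: [526.4, -133.2, 15.1]
eef_rot: [-2.295, 2.144, -0.004]
force: [-2.0, -6.8, 10.1]
grip_width: 28.9
```

Request:
arm_command(
  rows=[
    {"tx": 0.0006,"ty": 0.0075,"tz": 0,"spin": 0.1},
    {"tx": 0.0,"ty": 0.015,"tz": 0,"spin": 0.2},
    {"tx": -0.0014,"ty": 0.0225,"tz": 0,"spin": 0.3},
    {"tx": -0.003,"ty": 0.03,"tz": 0,"spin": 0.4},
    {"tx": -0.003,"ty": 0.03,"tz": 0,"spin": 0.4},
  ],
)

```text
clock: 6.25
tcp_pos: [496.4, -131.0, 15.2]
eef_rot: [-1.812, 2.561, -0.004]
force: [2.3, -1.6, 5.2]
grip_width: 29.5
```

Request:
arm_command(
  rows=[
    {"tx": 0.0006,"ty": -0.0077,"tz": 0,"spin": -0.1},
    {"tx": 0.0,"ty": -0.0156,"tz": 0,"spin": -0.2},
    {"tx": -0.0014,"ty": -0.0233,"tz": 0,"spin": -0.3},
    {"tx": -0.003,"ty": -0.031,"tz": 0,"spin": -0.4},
    {"tx": -0.003,"ty": -0.031,"tz": 0,"spin": -0.4},
  ],
)

```text
clock: 6.75
tcp_pos: [526.9, -138.4, 14.9]
eef_rot: [-2.295, 2.143, -0.003]
force: [-2.0, 1.3, 11.6]
grip_width: 29.1
```

Request:
arm_command(
  rows=[
    {"tx": 0.0006,"ty": 0.0081,"tz": 0,"spin": 0.1},
    {"tx": -0.0001,"ty": 0.0162,"tz": 0,"spin": 0.2},
    {"tx": -0.0016,"ty": 0.0242,"tz": 0,"spin": 0.3},
    {"tx": -0.0035,"ty": 0.0323,"tz": 0,"spin": 0.4},
    {"tx": -0.0035,"ty": 0.0323,"tz": 0,"spin": 0.4},
  ],
)

```text
clock: 7.25
tcp_pos: [494.3, -136.8, 14.8]
eef_rot: [-1.815, 2.559, -0.004]
force: [2.8, -0.8, 3.8]
grip_width: 29.6
```

Request:
arm_command(
  rows=[
    {"tx": 0.0006,"ty": -0.0084,"tz": 0,"spin": -0.1},
    {"tx": -0.0001,"ty": -0.0168,"tz": 0,"spin": -0.2},
    {"tx": -0.0017,"ty": -0.0251,"tz": 0,"spin": -0.3},
    {"tx": -0.0037,"ty": -0.0335,"tz": 0,"spin": -0.4},
    {"tx": -0.0037,"ty": -0.0335,"tz": 0,"spin": -0.4},
  ],
)

```text
clock: 7.75
tcp_pos: [526.9, -144.9, 14.1]
eef_rot: [-2.299, 2.14, -0.001]
force: [-1.0, -0.7, 8.2]
grip_width: 29.3
```

```bash
python3 - <<'E'
from h import *
im=get_image("wrist")
cv2.imwrite("pics/w3.png",cv2.resize(im,(800,600),interpolation=cv2.INTER_CUBIC))
print(state()["force"],tool()[0])
go(526,-145,15,-1.705)
E
```

```text
[ 0.40991791 -0.75030594  7.55848947] [ 526.70761135 -144.87625556   14.12250465]
tx 0.0001 ty 0.0007 tz -0.0009 spin 0.203  psi now -1.502 j6 -0.02
```

View pics/w3.png

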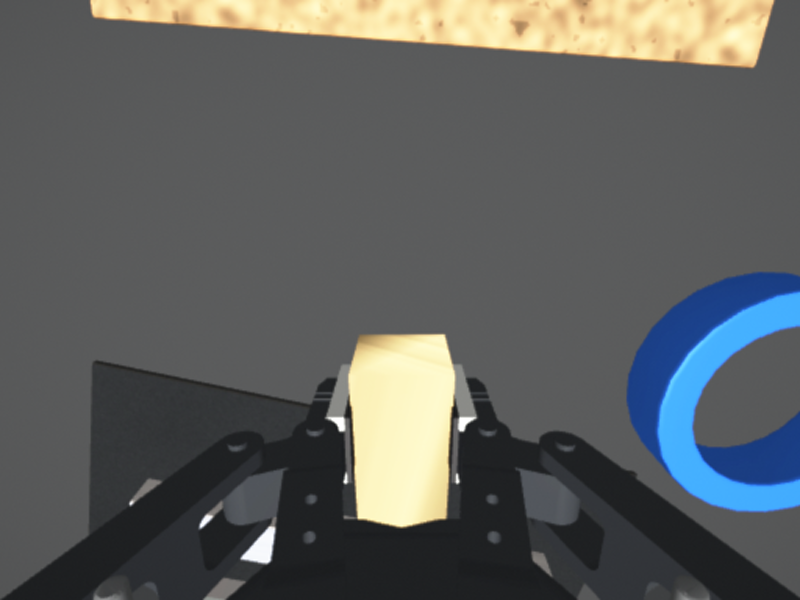

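The head sits squarely in the jaws at (350–455,340) and has not slipped. About 12 mm is out. I'll swing to the centre, then draw straight.

Request:
arm_command(
  rows=[
    {"tx": 0.0006,"ty": 0.0087,"tz": 0,"spin": 0.1},
    {"tx": 0.0012,"ty": 0.0177,"tz": 0,"spin": 0.2},
    {"tx": 0.0012,"ty": 0.0177,"tz": 0,"spin": 0.2},
  ],
)

```text
clock: 8.1
tcp_pos: [508.4, -147.1, 14.2]
eef_rot: [-2.065, 2.366, -0.002]
force: [0.5, 0.9, 4.3]
grip_width: 29.1
```

Request:
arm_command(
  rows=[
    {"tx": 0.002,"ty": 0,"tz": 0,"spin": 0},
    {"tx": 0.004,"ty": 0,"tz": 0,"spin": 0},
    {"tx": 0.006,"ty": 0,"tz": 0,"spin": 0},
  ],
)

```text
clock: 8.4
tcp_pos: [508.0, -152.8, 13.8]
eef_rot: [-2.068, 2.363, -0.001]
force: [0.7, 4.0, 7.1]
grip_width: 29.2
```

Request:
arm_command(
  rows=[
    {"tx": 0.006,"ty": 0,"tz": 0,"spin": 0},
    {"tx": 0.014,"ty": 0,"tz": 0,"spin": 0},
    {"tx": 0.024,"ty": 0,"tz": 0,"spin": 0},
    {"tx": 0.034,"ty": 0,"tz": 0,"spin": 0},
    {"tx": 0.044,"ty": 0,"tz": 0,"spin": 0},
    {"tx": 0.058,"ty": 0,"tz": 0,"spin": 0},
    {"tx": 0.058,"ty": 0,"tz": -0.05,"spin": 0},
    {"tx": 0.058,"ty": 0,"tz": -0.1,"spin": 0},
    {"tx": 0.058,"ty": 0,"tz": -0.15,"spin": 0},
    {"tx": 0.058,"ty": 0,"tz": -0.2,"spin": 0},
    {"tx": 0.058,"ty": 0,"tz": -0.23,"spin": 0},
    {"tx": 0.058,"ty": 0,"tz": -0.23,"spin": 0},
  ],
)

```text
clock: 9.6
tcp_pos: [500.6, -212.0, 248.0]
eef_rot: [-2.063, 2.364, -0.009]
force: [0.2, 0.9, -1.8]
grip_width: 29.0
```

```bash
python3 - <<'E'
from h import *
c=[cam(n) for n in("scene","side")]
im=get_image("side"); get_image("scene")
for n,cc in zip(("scene","side"),c):
    for o in outline_of(n,"stage")[:1]+outline_of(n,"tool_tray")[:1]:
        print(n,o["p"],cen(o["region"]).round(1),o["bbox"],[onz(cc,p,15).round()[:2].tolist() for p in cv2.boxPoints(cv2.minAreaRect(np.argwhere(o["region"])[:,::-1].astype(np.float32)))])
print(tool()[0].round(1))
go(500,250,250,-1.571)
E
```

```text
scene 0.72 [272.6 205.3] [237.1, 186.4, 72.4, 38.1] [[600.0, -73.0], [420.0, -54.0], [460.0, 196.0], [634.0, 150.0]]
scene 0.96 [368.1 193.8] [330.6, 172.4, 84.0, 48.9] [[626.0, 225.0], [357.0, 303.0], [389.0, 619.0], [653.0, 490.0]]
side 0.95 [239.1 196.1] [212.9, 172.8, 50.1, 49.3] [[517.0, 188.0], [693.0, 176.0], [615.0, -60.0], [458.0, -41.0]]
side 0.59 [178.  162.5] [141.1, 137.5, 68.0, 52.6] [[385.0, 535.0], [665.0, 507.0], [580.0, 258.0], [328.0, 297.0]]
[ 498.2 -210.6  241.5]
tx -0.4565 ty 0.0608 tz -0.0084 spin -0.136  psi now -1.707 j6 -0.1
```

```bash
python3 -c "
from h import *
go(520,370,250,0)"
```

```text
tx -0.5781 ty 0.0573 tz -0.0084 spin -1.707  psi now -1.707 j6 -0.1
```

Request:
arm_command(
  rows=[
    {"tx": -0.578,"ty": 0.057,"tz": -0.008,"spin": -1.707},
    {"tx": -0.578,"ty": 0.057,"tz": -0.008,"spin": -1.707},
    {"tx": -0.578,"ty": 0.057,"tz": -0.008,"spin": -1.707},
    {"tx": -0.578,"ty": 0.057,"tz": -0.008,"spin": -1.707},
    {"tx": -0.578,"ty": 0.057,"tz": -0.008,"spin": -1.707},
    {"tx": -0.578,"ty": 0.057,"tz": -0.008,"spin": -1.707},
    {"tx": -0.578,"ty": 0.057,"tz": -0.008,"spin": -1.707},
    {"tx": -0.578,"ty": 0.057,"tz": -0.008,"spin": -1.707},
    {"tx": -0.578,"ty": 0.057,"tz": -0.008,"spin": -1.707},
    {"tx": -0.578,"ty": 0.057,"tz": -0.008,"spin": -1.707},
    {"tx": -0.578,"ty": 0.057,"tz": -0.008,"spin": -1.707},
    {"tx": -0.578,"ty": 0.057,"tz": -0.008,"spin": -1.707},
    {"tx": -0.578,"ty": 0.057,"tz": -0.008,"spin": -1.707},
    {"tx": -0.578,"ty": 0.057,"tz": -0.008,"spin": -1.707},
    {"tx": -0.578,"ty": 0.057,"tz": -0.008,"spin": -1.707},
  ],
)

```text
clock: 11.4
tcp_pos: [520.9, 369.2, 250.4]
eef_rot: [3.14, -0.001, -0.002]
force: [0.1, -0.1, -1.5]
grip_width: 28.8
```

```bash
python3 - <<'E'
from h import *
c=cam("wrist"); im=get_image("wrist"); np.savez("w4.npz",K=c[0],R=c[1],t=c[2])
cv2.imwrite("pics/w4.png",cv2.resize(im,(800,600),interpolation=cv2.INTER_CUBIC))
print(tool()[0].round(1))
for t in("tool_tray","crank","crank_knob"):
  for o in outline_of("wrist",t)[:2]:
    print(t,round(o["p"],2),cen(o["region"]).round(1),(cv2.boxPoints(cv2.minAreaRect(np.argwhere(o["region"])[:,::-1].astype(np.float32)))).round().tolist())
E
```

```text
[521.1 368.9 250.9]
tool_tray 0.57 [229.4 160.6] [[128.0, 246.0], [153.0, 76.0], [329.0, 102.0], [304.0, 272.0]]
crank 0.97 [209.2 155.5] [[188.0, 189.0], [204.0, 108.0], [232.0, 114.0], [215.0, 195.0]]
crank 0.53 [299.8  44.5] [[253.0, 77.0], [279.0, -12.0], [343.0, 6.0], [317.0, 96.0]]
crank_knob 0.7 [209.  155.7] [[187.0, 189.0], [205.0, 108.0], [233.0, 114.0], [215.0, 195.0]]
```

View pics/w4.png

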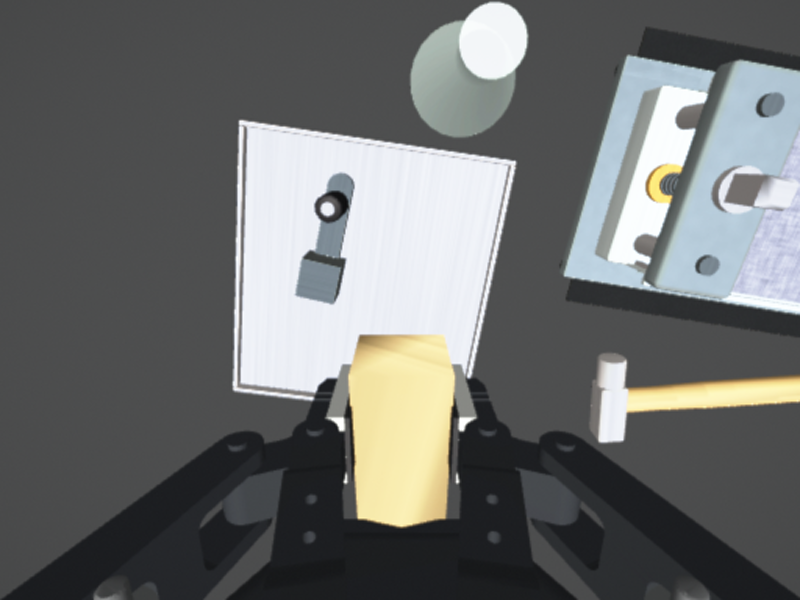

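The tray corners are at (240,121), (516,161) and (234,389). The crank hub is at (320,278), with its knob top at (330,207). The shaft is at (738–790,190) and the flask at (465,80), clear of the tray.

```bash
python3 - <<'E'
from h import *
w=np.load("w4.npz"); c=(w["K"],w["R"],w["t"])
k=.64
P={"TL":(240,121,15),"TR":(516,161,15),"BL":(234,390,15),"Rm":(470,377,15),"knobtop":(327,209,62),"armend":(343,173,14),"hubN1":(301,258,40),"hubN2":(343,266,40),"hubF1":(296,297,40),"hubF2":(336,303,40),"collar":(737,189,142),"shA":(794,180,170),"shB":(788,208,170)}
W={n:onz(c,(u*k,v*k),z) for n,(u,v,z) in P.items()}
for n in W: print(n,W[n].round(1))
ang=lambda a,b:np.arctan2(*(W[b]-W[a])[[1,0]]).round(3)
print(np.linalg.norm(W["TL"]-W["TR"]),np.linalg.norm(W["TL"]-W["BL"]),"tray yaw",ang("TR","TL")-np.pi/2,ang("BL","TL"),ang("Rm","TR"))
hub=(W["hubN1"]+W["hubN2"]+W["hubF1"]+W["hubF2"])/4
print("hub",hub.round(1),"crank yaw",np.arctan2(*(W["knobtop"]-hub)[[1,0]]),np.linalg.norm(W["knobtop"]-hub),ang("hubF1","hubN1"),ang("hubF2","hubN2"), ang("hubN2","hubN1")-np.pi/2)
E
```

```text
TL [630.6 500.3  15. ]
TR [599.7 274.4  15. ]
BL [385.3 534.6  15. ]
Rm [399.3 302.9  15. ]
knobtop [565.5 425.8  62. ]
armend [590.2 418.8  14. ]
hubN1 [523.1 453.2  40. ]
hubN2 [516.3 418.6  40. ]
hubF1 [489.2 459.9  40. ]
hubF2 [483.7 426.   40. ]
collar [584.8 181.1 142. ]
shA [590.8 174.9 170. ]
shB [577.1 174.1 170. ]
227.99047963782368 247.6738992866683 tray yaw -0.1357963267948965 -0.139 -0.141
hub [503.1 439.4  40. ] crank yaw -0.2154466891209252 67.56342476590889 -0.196 -0.223 -0.19479632679489667
```

```bash
python3 -c "
from h import *
go(539,339.5,7,-.138)"
```

```text
tx 0.0177 ty 0.0296 tz 0.2446 spin 0.137  psi now -0.001 j6 0.65
```

Request:
arm_command(
  rows=[
    {"tx": 0.018,"ty": 0.03,"tz": 0.05,"spin": 0.137},
    {"tx": 0.018,"ty": 0.03,"tz": 0.1,"spin": 0.137},
    {"tx": 0.018,"ty": 0.03,"tz": 0.15,"spin": 0.137},
    {"tx": 0.018,"ty": 0.03,"tz": 0.19,"spin": 0.137},
    {"tx": 0.018,"ty": 0.03,"tz": 0.22,"spin": 0.137},
    {"tx": 0.018,"ty": 0.03,"tz": 0.235,"spin": 0.137},
    {"tx": 0.018,"ty": 0.03,"tz": 0.243,"spin": 0.137},
    {"tx": 0.018,"ty": 0.03,"tz": 0.243,"spin": 0.137},
  ],
)

```text
clock: 12.4
tcp_pos: [539.4, 340.1, 8.6]
eef_rot: [-3.134, 0.215, -0.0]
force: [0.1, 0.0, -0.4]
grip_width: 29.2
```

Request:
arm_command(
  rows=[
    {"tx": 0,"ty": 0,"tz": 0,"spin": 0},
    {"tx": 0,"ty": 0,"tz": 0,"spin": 0},
    {"tx": 0,"ty": 0,"tz": 0,"spin": 0},
    {"tx": 0,"ty": 0,"tz": 0,"spin": 0},
    {"tx": 0,"ty": 0,"tz": -0.02,"spin": 0},
    {"tx": 0,"ty": 0,"tz": -0.06,"spin": 0},
    {"tx": 0,"ty": 0,"tz": -0.1,"spin": 0},
    {"tx": 0,"ty": 0,"tz": -0.13,"spin": 0},
    {"tx": 0,"ty": 0,"tz": -0.13,"spin": 0},
  ],
  gripper=0,
)

```text
clock: 13.3
tcp_pos: [541.3, 341.9, 144.1]
eef_rot: [-3.128, 0.213, -0.01]
force: [-0.1, -0.6, -0.1]
grip_width: 42.7
```

```bash
python3 -c "
from h import *
print(state()['force'])
go(503.1,439.4,90,-.205)"
```

```text
[-0.06408227 -0.59934848 -0.12764513]
tx -0.0514 ty -0.0910 tz 0.0545 spin 0.069  psi now -0.136 j6 0.57
```

Request:
arm_command(
  rows=[
    {"tx": -0.051,"ty": -0.091,"tz": 0,"spin": 0.069},
    {"tx": -0.051,"ty": -0.091,"tz": 0,"spin": 0.069},
    {"tx": -0.051,"ty": -0.091,"tz": 0.05,"spin": 0.069},
    {"tx": -0.051,"ty": -0.091,"tz": 0.05,"spin": 0.069},
    {"tx": -0.051,"ty": -0.091,"tz": 0.05,"spin": 0.069},
    {"tx": -0.051,"ty": -0.091,"tz": 0.05,"spin": 0.069},
  ],
  gripper=0.4,
)

```text
clock: 13.9
tcp_pos: [502.0, 437.2, 90.1]
eef_rot: [-3.124, 0.323, -0.002]
force: [0.2, 0.3, 0.6]
grip_width: 59.9
```

```bash
python3 - <<'E'
from h import *
c=cam("wrist"); im=get_image("wrist"); np.savez("w5.npz",K=c[0],R=c[1],t=c[2])
cv2.imwrite("pics/w5.png",cv2.resize(im,(800,600),interpolation=cv2.INTER_CUBIC))
print(tool()[0].round(1))
go(503.1,439.4,13,-.205)
E
```

```text
[502.2 437.3  90.4]
tx 0.0004 ty -0.0020 tz 0.0775 spin -0.001  psi now -0.206 j6 0.36
```

View pics/w5.png

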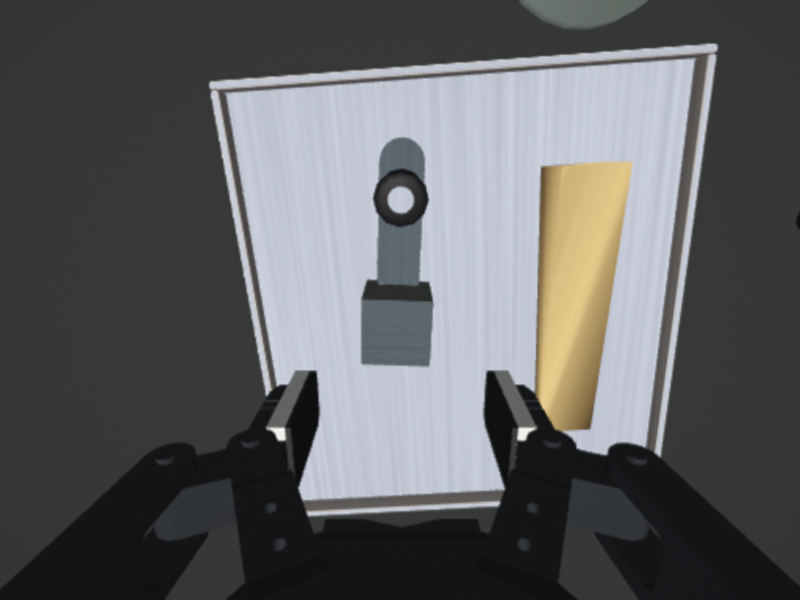

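The wedge lies in the tray at (540–630,165–430), wholly inside it. The crank hub top is at (361–433,299–366), in line with the jaws.

```bash
python3 - <<'E'
from h import *
C=[]
for f in("w4","w5"):
    w=np.load(f+".npz"); C.append((w["K"],w["R"],w["t"]))
k=.64; L=[]
for a,b in(((301,258),(361,299)),((343,266),(433,300)),((296,297),(361,363)),((336,303),(430,366)),((327,209),(401,200))):
    X,r=tri([(C[0],np.array(a)*k),(C[1],np.array(b)*k)]);print(X.round(1),r, onz(C[1],np.array(b)*k,40).round(1)); L.append(onz(C[1],np.array(b)*k,40))
h=sum(L[:4])/4; kn=onz(C[1],np.array([401,200])*k,62);print(h,np.arctan2(*(kn-h)[[1,0]]),np.linalg.norm((kn-h)[:2]))
go(h[0],h[1],13,np.arctan2(*(kn-h)[[1,0]]))
E
```

```text
[522.9 453.4  38.8] [0.1, 0.1] [523.3 453.2  40. ]
[513.9 420.   32.2] [0.6, 0.6] [516.  420.3  40. ]
[484.4 463.8  25. ] [0.1, 0.1] [491.2 460.9  40. ]
[482.1 427.3  37.3] [1.1, 1.1] [482.7 428.   40. ]
[565.9 425.2  65.6] [0.0, 0.0] [563.8 425.6  40. ]
[503.31341593 440.60777953  40.        ] -0.24217716917071141 64.10401217777009
tx 0.0003 ty -0.0033 tz 0.0775 spin 0.036  psi now -0.206 j6 0.36
```

Request:
arm_command(
  rows=[
    {"tx": 0,"ty": -0.0028,"tz": 0.03,"spin": 0.02},
    {"tx": 0,"ty": -0.0028,"tz": 0.06,"spin": 0.02},
    {"tx": 0,"ty": -0.0028,"tz": 0.077,"spin": 0.02},
    {"tx": 0,"ty": -0.0028,"tz": 0.077,"spin": 0.02},
    {"tx": 0,"ty": -0.0028,"tz": 0.077,"spin": 0.02},
  ],
)

```text
clock: 14.45
tcp_pos: [502.6, 440.2, 13.0]
eef_rot: [-3.12, 0.354, -0.002]
force: [-0.1, 0.8, 0.6]
grip_width: 59.9
```

Request:
arm_command(
  rows=[
    {"tx": 0,"ty": 0,"tz": 0,"spin": 0},
    {"tx": 0,"ty": 0,"tz": 0,"spin": 0},
    {"tx": 0,"ty": 0,"tz": 0,"spin": 0},
    {"tx": 0,"ty": 0,"tz": 0,"spin": 0},
    {"tx": 0,"ty": 0,"tz": 0,"spin": 0},
    {"tx": 0,"ty": 0,"tz": 0,"spin": 0},
  ],
  gripper=-1,
)

```text
clock: 15.05
tcp_pos: [502.4, 440.8, 13.5]
eef_rot: [-3.119, 0.353, -0.003]
force: [0.3, -0.8, 6.7]
grip_width: 33.1
```

Request:
arm_command(
  rows=[
    {"tx": 0,"ty": 0,"tz": -0.03,"spin": 0},
    {"tx": 0,"ty": 0,"tz": -0.08,"spin": 0},
    {"tx": 0,"ty": 0,"tz": -0.13,"spin": 0},
    {"tx": 0,"ty": 0,"tz": -0.18,"spin": 0},
    {"tx": 0,"ty": 0,"tz": -0.23,"spin": 0},
    {"tx": 0,"ty": 0,"tz": -0.23,"spin": 0},
    {"tx": 0,"ty": 0,"tz": -0.23,"spin": 0},
  ],
)

```text
clock: 15.75
tcp_pos: [501.4, 440.2, 243.2]
eef_rot: [-3.118, 0.354, -0.001]
force: [0.2, -0.3, -3.8]
grip_width: 33.2
```

```bash
python3 - <<'E'
from h import *
print(state()["grip_width"],tool()[0].round(1))
go(584,179,242,-.165)
E
```

```text
33.161482970743954 [501.4 440.2 243.2]
tx 0.1390 ty 0.2360 tz 0.0005 spin -0.061  psi now -0.226 j6 0.33
```

Request:
arm_command(
  rows=[
    {"tx": 0.055,"ty": 0.155,"tz": 0,"spin": -0.061},
    {"tx": 0.055,"ty": 0.155,"tz": 0,"spin": -0.061},
    {"tx": 0.055,"ty": 0.155,"tz": 0,"spin": -0.061},
    {"tx": 0.055,"ty": 0.155,"tz": 0,"spin": -0.061},
    {"tx": 0.055,"ty": 0.155,"tz": 0,"spin": -0.061},
    {"tx": 0.055,"ty": 0.155,"tz": 0,"spin": -0.061},
    {"tx": 0.055,"ty": 0.155,"tz": 0,"spin": -0.061},
  ],
)

```text
clock: 16.45
tcp_pos: [520.1, 277.2, 240.4]
eef_rot: [3.13, -0.258, -0.002]
force: [-0.3, 1.1, -3.3]
grip_width: 33.3
```

```bash
python3 - <<'E'
from h import *
c=cam("wrist"); im=get_image("wrist"); np.savez("w6.npz",K=c[0],R=c[1],t=c[2]); cv2.imwrite("pics/w6r.png",im)
print(tool()[0].round(1))
u,v=proj(c,[584,180,156]);print(u,v); u,v=int(u),int(v)
for o in outline_of("wrist","shaft_foot")[:2]: print(o["p"],o["bbox"])
E
```

```text
[520.1 277.4 240.5]
367.69733659933075 102.94967649989601
0.83 [346.4, 89.1, 39.6, 27.0]
```

Request:
arm_command(
  rows=[
    {"tx": 0.07,"ty": 0,"tz": 0,"spin": 0},
    {"tx": 0.07,"ty": 0,"tz": 0,"spin": 0},
    {"tx": 0.07,"ty": 0,"tz": 0,"spin": 0},
    {"tx": 0.07,"ty": 0,"tz": 0,"spin": 0},
  ],
)

```text
clock: 16.95
tcp_pos: [589.4, 265.4, 240.1]
eef_rot: [3.13, -0.259, -0.002]
force: [0.0, 0.4, -4.6]
grip_width: 33.3
```

```bash
python3 - <<'E'
from h import *
c=cam("wrist"); im=get_image("wrist"); np.savez("w7.npz",K=c[0],R=c[1],t=c[2]); cv2.imwrite("pics/w7r.png",im)
print(tool()[0].round(1))
out=[]
for f in("w6","w7"):
    w=np.load(f+".npz"); cc=(w["K"],w["R"],w["t"]); i=cv2.imread(f"pics/{f}r.png")
    u,v=proj(cc,[584,180,156]); a,b=int(u)-40,int(v)-45; a=min(max(a,0),432);b=min(max(b,0),294); print(f,a,b)
    out.append(cv2.resize(i[b:b+90,a:a+80],(400,450),interpolation=cv2.INTER_CUBIC))
cv2.imwrite("pics/w67.png",np.hstack(out))
E
```

```text
[589.  265.5 240.6]
w6 327 57
w7 317 143
```

View pics/w67.png

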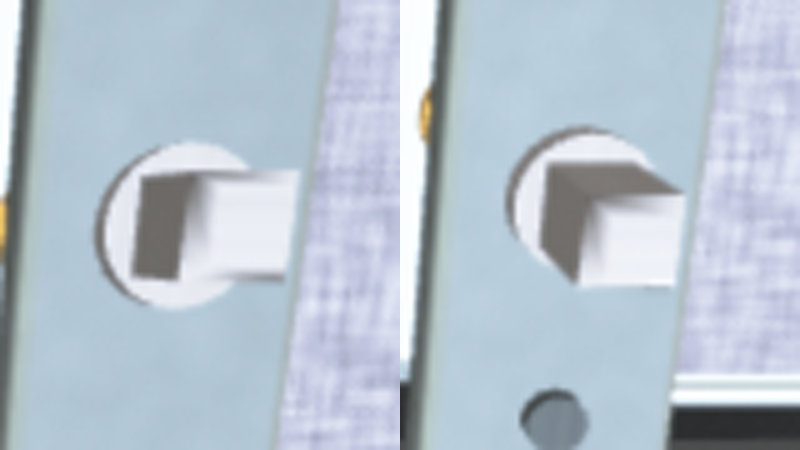

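The crops show the shaft's base edge on the collar at (145,177)–(134,276) left and (547,162)–(540,243) right. The far top corners are also visible.

```bash
python3 - <<'E'
from h import *
C=[]
for f in("w6","w7"):
    w=np.load(f+".npz"); C.append((w["K"],w["R"],w["t"]))
O=[(327,57),(317,143)]
px=lambda i,p:np.array([O[i][0]+p[0]/5-.4,O[i][1]+p[1]/5-.4])
F={"P1":((145,177),(147,162),142),"P2":((134,276),(140,243),142),"S1":((195,175),(195,203),164),"S2":((178,280),(176,283),164),"collarc":((184,225),(187,203),142)}
for n,(a,b,z) in F.items():
    X,r=tri([(C[0],px(0,a)),(C[1],px(1,b))]); A=onz(C[0],px(0,a),z);B=onz(C[1],px(1,b),z)
    print(n,X.round(1),r,A.round(1),B.round(1)); F[n]=(A+B)/2
d=F["P1"]-F["P2"]; print("len",np.linalg.norm(d),"yaw",np.arctan2(d[1],d[0]))
y=np.array([np.cos(-.165-np.pi/2),np.sin(-.165-np.pi/2),0]); print("centre",((F["P1"]+F["P2"])/2+8*y).round(1), ((F["S1"]+F["S2"])/2+8*y).round(1))
E
```

```text
P1 [593.3 184.2 141.2] [0.3, 0.3] [593.3 184.1 142. ] [593.7 184.7 142. ]
P2 [577.8 186.3 140.1] [0.1, 0.1] [578.  186.8 142. ] [578.6 186.9 142. ]
S1 [592.8 184.5 165.7] [0.3, 0.3] [592.8 184.2 164. ] [592.2 183.7 164. ]
S2 [578.  187.  162.5] [0.1, 0.1] [578.2 187.4 164. ] [578.7 187.6 164. ]
collarc [584.7 178.  141.7] [0.1, 0.1] [584.8 178.2 142. ] [584.8 178.  142. ]
len 15.397227871277135 yaw -0.16038802578612354
centre [584.6 177.7 142. ] [584.2 177.8 164. ]
```

```bash
python3 -c "
from h import *
go(583.8,177.9,190,-.163)"
```

```text
tx 0.0093 ty 0.0872 tz 0.0506 spin -0.001  psi now -0.164 j6 0.68
```

Request:
arm_command(
  rows=[
    {"tx": 0.0093,"ty": 0.04,"tz": 0,"spin": 0},
    {"tx": 0.0093,"ty": 0.0872,"tz": 0,"spin": 0},
    {"tx": 0.0093,"ty": 0.0872,"tz": 0.03,"spin": 0},
    {"tx": 0.0093,"ty": 0.0872,"tz": 0.0506,"spin": 0},
    {"tx": 0.0093,"ty": 0.0872,"tz": 0.0506,"spin": 0},
    {"tx": 0.0093,"ty": 0.0872,"tz": 0.0506,"spin": 0},
    {"tx": 0.0093,"ty": 0.0872,"tz": 0.0506,"spin": 0},
  ],
)

```text
clock: 17.7
tcp_pos: [585.0, 178.4, 192.4]
eef_rot: [-3.13, 0.257, -0.003]
force: [-0.8, 0.6, -3.0]
grip_width: 32.7
```

```bash
python3 -c "
from h import *
print(tool()[0],state()['force'])
go(583.8,177.9,152,-.163)"
```

```text
[584.96061114 178.42278614 192.35276719] [-0.76476221  0.61396101 -2.95562412]
tx -0.0011 ty 0.0008 tz 0.0403 spin -0.001  psi now -0.164 j6 0.79
```

Request:
arm_command(
  rows=[
    {"tx": -0.0009,"ty": 0.0006,"tz": 0.006,"spin": 0},
    {"tx": -0.0009,"ty": 0.0006,"tz": 0.012,"spin": 0},
    {"tx": -0.0009,"ty": 0.0006,"tz": 0.018,"spin": 0},
    {"tx": -0.0009,"ty": 0.0006,"tz": 0.022,"spin": 0},
    {"tx": -0.0009,"ty": 0.0006,"tz": 0.022,"spin": 0},
  ],
)

```text
clock: 18.2
tcp_pos: [583.0, 176.8, 167.7]
eef_rot: [3.13, -0.259, -0.002]
force: [-0.5, 1.1, -3.0]
grip_width: 32.7
```

Request:
arm_command(
  rows=[
    {"tx": 0,"ty": 0,"tz": 0.004,"spin": 0},
    {"tx": 0,"ty": 0,"tz": 0.008,"spin": 0},
    {"tx": 0,"ty": 0,"tz": 0.011,"spin": 0},
    {"tx": 0,"ty": 0,"tz": 0.013,"spin": 0},
    {"tx": 0,"ty": 0,"tz": 0.015,"spin": 0},
    {"tx": 0,"ty": 0,"tz": 0.015,"spin": 0},
  ],
)

```text
clock: 18.8
tcp_pos: [583.2, 176.9, 153.4]
eef_rot: [3.131, -0.259, -0.001]
force: [-0.4, 0.1, -3.3]
grip_width: 33.1
```

Down to 153.4 with no contact force. I'll release it (any remaining drop is under 2 mm), rise and look.

Request:
arm_command(
  rows=[
    {"tx": 0,"ty": 0,"tz": 0.001,"spin": 0},
    {"tx": 0,"ty": 0,"tz": 0.001,"spin": 0},
    {"tx": 0,"ty": 0,"tz": 0.001,"spin": 0},
    {"tx": 0,"ty": 0,"tz": 0.001,"spin": 0},
    {"tx": 0,"ty": 0,"tz": -0.03,"spin": 0},
    {"tx": 0,"ty": 0,"tz": -0.07,"spin": 0},
    {"tx": 0,"ty": 0,"tz": -0.08,"spin": 0},
    {"tx": 0,"ty": 0,"tz": -0.08,"spin": 0},
  ],
  gripper=0.2,
)

```text
clock: 19.6
tcp_pos: [584.5, 177.6, 236.4]
eef_rot: [-3.128, 0.258, -0.006]
force: [-0.3, -1.2, -0.3]
grip_width: 51.2
```

```bash
python3 - <<'E'
from h import *
c=cam("wrist"); im=get_image("wrist"); np.savez("w8.npz",K=c[0],R=c[1],t=c[2])
cv2.imwrite("pics/w8.png",cv2.resize(im,(800,600),interpolation=cv2.INTER_CUBIC))
x=np.array([584.5+65*np.cos(-.163),177.8+65*np.sin(-.163),200]); print("knob",x,proj(c,x)/.64,"hubtop",proj(c,[584.5,177.8,178])/.64)
print(state()["grip_width"]);go(x[0],x[1],240,-.163)
E
```

```text
knob [648.63841765 167.25185414 200.        ] [403.47159139 197.71795304] hubtop [403.37354271 328.01088053]
51.422972525182324
tx 0.0658 ty -0.0008 tz -0.0054 spin -0.002  psi now -0.165 j6 0.79
```

View pics/w8.png

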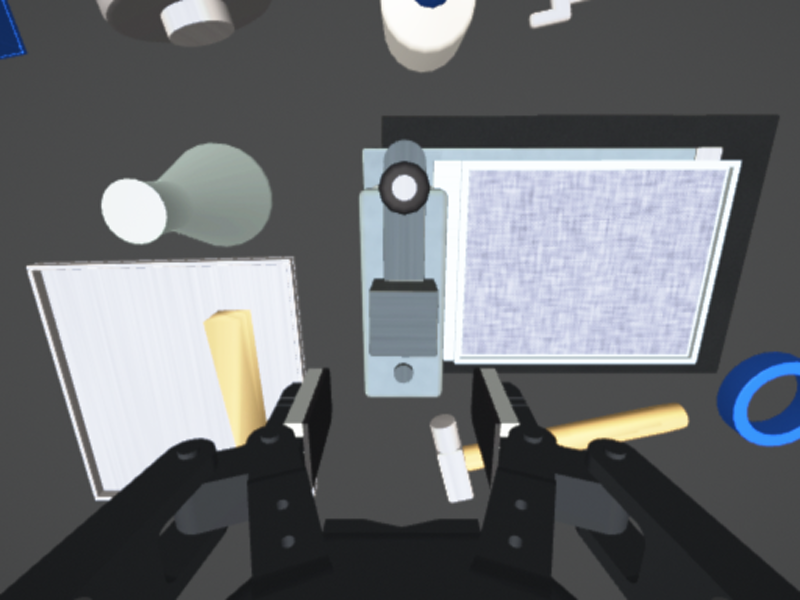

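The crank is on the shaft: hub top at (371–437,292–356), knob at (404,188), arm over the bridge. The stage is clear, and the wedge is in the tray.

Request:
arm_command(
  rows=[
    {"tx": 0.03,"ty": -0.0005,"tz": 0,"spin": 0},
    {"tx": 0.0665,"ty": -0.0005,"tz": 0,"spin": 0},
    {"tx": 0.0665,"ty": -0.0005,"tz": 0.02,"spin": 0},
    {"tx": 0.0665,"ty": -0.0005,"tz": 0.05,"spin": 0},
    {"tx": 0.0665,"ty": -0.0005,"tz": 0.066,"spin": 0},
    {"tx": 0.0665,"ty": -0.0005,"tz": 0.066,"spin": 0},
    {"tx": 0.0665,"ty": -0.0005,"tz": 0.066,"spin": 0},
  ],
)

```text
clock: 20.35
tcp_pos: [648.8, 166.3, 167.0]
eef_rot: [3.13, -0.258, -0.002]
force: [-0.2, -0.1, 0.1]
grip_width: 51.0
```

```bash
python3 - <<'E'
from h import *
import json
print(state()["force"]);go(648.6,167.2,168,-.163)
for r in [[{"tx":round(.065*(np.cos(a)-1),4),"ty":round(-.065*np.sin(a),4),"tz":0,"spin":0} for a in np.radians(18*np.arange(1,21))]]: print(json.dumps(r))
E
```

```text
[-0.15849154 -0.09122871  0.14896543]
tx -0.0004 ty -0.0008 tz -0.0010 spin -0.002  psi now -0.165 j6 0.86
[{"tx": -0.0032, "ty": -0.0201, "tz": 0, "spin": 0}, {"tx": -0.0124, "ty": -0.0382, "tz": 0, "spin": 0}, {"tx": -0.0268, "ty": -0.0526, "tz": 0, "spin": 0}, {"tx": -0.0449, "ty": -0.0618, "tz": 0, "spin": 0}, {"tx": -0.065, "ty": -0.065, "tz": 0, "spin": 0}, {"tx": -0.0851, "ty": -0.0618, "tz": 0, "spin": 0}, {"tx": -0.1032, "ty": -0.0526, "tz": 0, "spin": 0}, {"tx": -0.1176, "ty": -0.0382, "tz": 0, "spin": 0}, {"tx": -0.1268, "ty": -0.0201, "tz": 0, "spin": 0}, {"tx": -0.13, "ty": -0.0, "tz": 0, "spin": 0}, {"tx": -0.1268, "ty": 0.0201, "tz": 0, "spin": 0}, {"tx": -0.1176, "ty": 0.0382, "tz": 0, "spin": 0}, {"tx": -0.1032, "ty": 0.0526, "tz": 0, "spin": 0}, {"tx": -0.0851, "ty": 0.0618, "tz": 0, "spin": 0}, {"tx": -0.065, "ty": 0.065, "tz": 0, "spin": 0}, {"tx": -0.0449, "ty": 0.0618, "tz": 0, "spin": 0}, {"tx": -0.0268, "ty": 0.0526, "tz": 0, "spin": 0}, {"tx": -0.0124, "ty": 0.0382, "tz": 0, "spin": 0}, {"tx": -0.0032, "ty": 0.0201, "tz": 0, "spin": 0}, {"tx": 0.0, "ty": 0.0, "tz": 0, "spin": 0}]
```

Request:
arm_command(
  rows=[
    {"tx": 0,"ty": -0.0006,"tz": 0,"spin": 0},
    {"tx": 0,"ty": -0.0006,"tz": 0,"spin": 0},
    {"tx": 0,"ty": -0.0006,"tz": 0,"spin": 0},
    {"tx": 0,"ty": -0.0006,"tz": 0,"spin": 0},
    {"tx": 0,"ty": -0.0006,"tz": 0,"spin": 0},
    {"tx": 0,"ty": -0.0006,"tz": 0,"spin": 0},
  ],
  gripper=-1,
)

```text
clock: 20.95
tcp_pos: [649.7, 167.3, 168.5]
eef_rot: [-3.13, 0.258, -0.002]
force: [1.4, 0.3, 4.0]
grip_width: 20.2
```

Request:
arm_command(
  rows=[
    {"tx": -0.0032,"ty": -0.0201,"tz": 0,"spin": 0},
    {"tx": -0.0124,"ty": -0.0382,"tz": 0,"spin": 0},
    {"tx": -0.0268,"ty": -0.0526,"tz": 0,"spin": 0},
    {"tx": -0.0449,"ty": -0.0618,"tz": 0,"spin": 0},
    {"tx": -0.065,"ty": -0.065,"tz": 0,"spin": 0},
  ],
)

```text
clock: 21.45
tcp_pos: [597.8, 241.9, 170.7]
eef_rot: [3.13, -0.256, 0.008]
force: [4.0, -7.9, 17.0]
grip_width: 20.3
```

Request:
arm_command(
  rows=[
    {"tx": -0.0201,"ty": 0.0032,"tz": 0,"spin": 0},
    {"tx": -0.0382,"ty": 0.0124,"tz": 0,"spin": 0},
    {"tx": -0.0526,"ty": 0.0268,"tz": 0,"spin": 0},
    {"tx": -0.0618,"ty": 0.0449,"tz": 0,"spin": 0},
    {"tx": -0.065,"ty": 0.065,"tz": 0,"spin": 0},
    {"tx": -0.065,"ty": 0.065,"tz": 0,"spin": 0},
  ],
)

```text
clock: 22.05
tcp_pos: [518.2, 188.6, 170.3]
eef_rot: [-3.129, 0.258, 0.002]
force: [-21.9, 5.9, 25.8]
grip_width: 20.1
```

```bash
python3 - <<'E'
from h import *
print(state()["force"],tool()[0]);im=get_image("side"); c=cam("side")
i=im[130:240,190:310]; j=get_image("wrist")
cv2.imwrite("pics/s9.png",np.hstack([cv2.resize(i,(400,367),interpolation=cv2.INTER_CUBIC),cv2.resize(j,(400,367))]))
E
```

```text
[-21.85125423   5.8638477   25.78665318] [518.20330789 188.64347178 170.27698813]
```

View pics/s9.png

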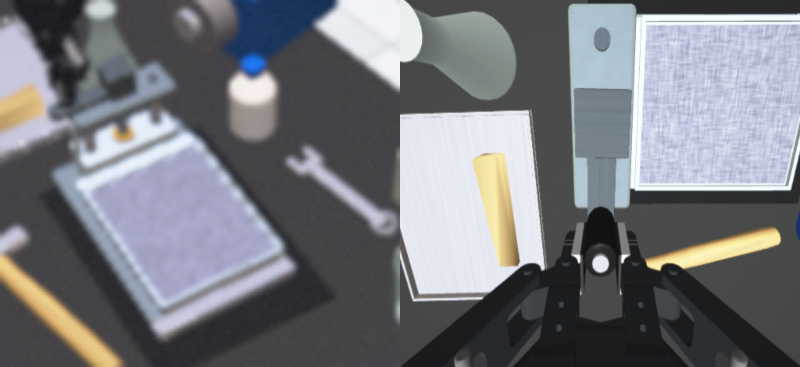

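The side crop shows the column with the stage clear. The wrist view shows the crank turned half round, hub at (603,122), knob in the jaws at (600,262). I'll ease the radial and vertical preload by 1–2 mm and carry on.

Request:
arm_command(
  rows=[
    {"tx": 0.002,"ty": 0.0201,"tz": -0.0015,"spin": 0},
    {"tx": 0.0112,"ty": 0.0382,"tz": -0.0015,"spin": 0},
    {"tx": 0.0256,"ty": 0.0526,"tz": -0.0015,"spin": 0},
    {"tx": 0.0437,"ty": 0.0618,"tz": -0.0015,"spin": 0},
    {"tx": 0.0638,"ty": 0.065,"tz": -0.0015,"spin": 0},
    {"tx": 0.0638,"ty": 0.065,"tz": -0.0015,"spin": 0},
  ],
)

```text
clock: 22.75
tcp_pos: [575.7, 112.6, 171.3]
eef_rot: [3.13, -0.26, 0.005]
force: [-0.3, -7.4, 15.5]
grip_width: 20.3
```

Request:
arm_command(
  rows=[
    {"tx": 0.0201,"ty": -0.0032,"tz": 0,"spin": 0},
    {"tx": 0.0382,"ty": -0.0124,"tz": 0,"spin": 0},
    {"tx": 0.0526,"ty": -0.0268,"tz": 0,"spin": 0},
    {"tx": 0.0618,"ty": -0.0449,"tz": 0,"spin": 0},
    {"tx": 0.065,"ty": -0.065,"tz": 0,"spin": 0},
    {"tx": 0.065,"ty": -0.065,"tz": 0,"spin": 0},
  ],
)

```text
clock: 23.35
tcp_pos: [648.4, 168.9, 169.9]
eef_rot: [3.131, -0.257, 0.0]
force: [-2.7, 0.0, 9.6]
grip_width: 19.9
```

Request:
arm_command(
  rows=[
    {"tx": -0.0032,"ty": -0.0201,"tz": 0,"spin": 0},
    {"tx": -0.0124,"ty": -0.0382,"tz": 0,"spin": 0},
    {"tx": -0.0268,"ty": -0.0526,"tz": 0,"spin": 0},
    {"tx": -0.0449,"ty": -0.0618,"tz": 0,"spin": 0},
    {"tx": -0.065,"ty": -0.065,"tz": 0,"spin": 0},
    {"tx": -0.0851,"ty": -0.0618,"tz": 0,"spin": 0},
    {"tx": -0.1032,"ty": -0.0526,"tz": 0,"spin": 0},
    {"tx": -0.1176,"ty": -0.0382,"tz": 0,"spin": 0},
    {"tx": -0.1268,"ty": -0.0201,"tz": 0,"spin": 0},
    {"tx": -0.131,"ty": 0.0,"tz": 0,"spin": 0},
    {"tx": -0.1278,"ty": 0.0201,"tz": 0,"spin": 0},
    {"tx": -0.1186,"ty": 0.0382,"tz": 0,"spin": 0},
    {"tx": -0.1032,"ty": 0.0526,"tz": 0,"spin": 0},
    {"tx": -0.0851,"ty": 0.0618,"tz": 0,"spin": 0},
    {"tx": -0.065,"ty": 0.065,"tz": 0,"spin": 0},
    {"tx": -0.0449,"ty": 0.0618,"tz": 0,"spin": 0},
    {"tx": -0.0268,"ty": 0.0526,"tz": 0,"spin": 0},
    {"tx": -0.0124,"ty": 0.0382,"tz": 0,"spin": 0},
    {"tx": -0.0032,"ty": 0.0201,"tz": 0,"spin": 0},
    {"tx": 0.0,"ty": 0.0,"tz": 0,"spin": 0},
  ],
)

```text
clock: 25.35
tcp_pos: [647.9, 167.0, 170.2]
eef_rot: [3.13, -0.26, -0.002]
force: [-9.3, -1.8, 10.2]
grip_width: 20.0
```

Request:
arm_command(
  rows=[
    {"tx": -0.0032,"ty": -0.0201,"tz": 0,"spin": 0},
    {"tx": -0.0124,"ty": -0.0382,"tz": 0,"spin": 0},
    {"tx": -0.0268,"ty": -0.0526,"tz": 0,"spin": 0},
    {"tx": -0.0449,"ty": -0.0618,"tz": 0,"spin": 0},
    {"tx": -0.065,"ty": -0.065,"tz": 0,"spin": 0},
    {"tx": -0.0851,"ty": -0.0618,"tz": 0,"spin": 0},
    {"tx": -0.1032,"ty": -0.0526,"tz": 0,"spin": 0},
    {"tx": -0.1176,"ty": -0.0382,"tz": 0,"spin": 0},
    {"tx": -0.1268,"ty": -0.0201,"tz": 0,"spin": 0},
    {"tx": -0.131,"ty": 0.0,"tz": 0,"spin": 0},
    {"tx": -0.1278,"ty": 0.0201,"tz": 0,"spin": 0},
    {"tx": -0.1186,"ty": 0.0382,"tz": 0,"spin": 0},
    {"tx": -0.1032,"ty": 0.0526,"tz": 0,"spin": 0},
    {"tx": -0.0851,"ty": 0.0618,"tz": 0,"spin": 0},
    {"tx": -0.065,"ty": 0.065,"tz": 0,"spin": 0},
    {"tx": -0.065,"ty": 0.065,"tz": 0,"spin": 0},
  ],
)

```text
clock: 26.95
tcp_pos: [575.4, 112.5, 170.9]
eef_rot: [3.13, -0.26, 0.004]
force: [-1.0, -6.1, 14.0]
grip_width: 20.0
```

Request:
arm_command(
  rows=[
    {"tx": 0.0201,"ty": -0.0032,"tz": 0,"spin": 0},
    {"tx": 0.0382,"ty": -0.0124,"tz": 0,"spin": 0},
    {"tx": 0.0526,"ty": -0.0268,"tz": 0,"spin": 0},
    {"tx": 0.0618,"ty": -0.0449,"tz": 0,"spin": 0},
    {"tx": 0.065,"ty": -0.065,"tz": 0,"spin": 0},
    {"tx": 0.065,"ty": -0.065,"tz": 0,"spin": 0},
  ],
)

```text
clock: 27.55
tcp_pos: [648.4, 168.8, 169.7]
eef_rot: [3.13, -0.257, -0.0]
force: [-1.0, -0.8, 8.0]
grip_width: 20.0
```

Request:
arm_command(
  rows=[
    {"tx": 0,"ty": -0.003,"tz": 0,"spin": 0},
    {"tx": -0.0002,"ty": -0.006,"tz": 0,"spin": 0},
    {"tx": -0.0002,"ty": -0.006,"tz": 0,"spin": 0},
  ],
)

```text
clock: 27.85
tcp_pos: [648.6, 173.0, 169.9]
eef_rot: [3.13, -0.258, -0.0]
force: [-1.3, -2.3, 6.2]
grip_width: 20.2
```

Request:
arm_command(
  rows=[
    {"tx": -0.0005,"ty": -0.003,"tz": 0,"spin": 0},
    {"tx": -0.001,"ty": -0.006,"tz": 0,"spin": 0},
    {"tx": -0.001,"ty": -0.006,"tz": 0,"spin": 0},
  ],
)

```text
clock: 28.15
tcp_pos: [648.6, 178.2, 169.9]
eef_rot: [3.129, -0.258, -0.0]
force: [-0.4, -5.0, 7.0]
grip_width: 20.4
```

Request:
arm_command(
  rows=[
    {"tx": -0.001,"ty": -0.003,"tz": 0,"spin": 0},
    {"tx": -0.0015,"ty": -0.005,"tz": 0,"spin": 0},
    {"tx": -0.0015,"ty": -0.005,"tz": 0,"spin": 0},
  ],
)

```text
clock: 28.45
tcp_pos: [648.3, 181.1, 170.2]
eef_rot: [3.125, -0.259, -0.0]
force: [2.2, -13.1, 7.1]
grip_width: 20.3
```

The force rises to 13 N with little motion, so it is on the stop. I'll release the knob and look at the hub.

Request:
arm_command(
  rows=[
    {"tx": 0,"ty": 0.003,"tz": 0,"spin": 0},
    {"tx": 0,"ty": 0.003,"tz": 0,"spin": 0},
  ],
)

```text
clock: 28.65
tcp_pos: [648.3, 179.8, 170.3]
eef_rot: [3.129, -0.259, 0.002]
force: [2.9, -6.5, 5.6]
grip_width: 20.0
```

Request:
arm_command(
  rows=[
    {"tx": 0,"ty": 0,"tz": 0,"spin": 0},
    {"tx": 0,"ty": 0,"tz": 0,"spin": 0},
    {"tx": 0,"ty": 0,"tz": 0,"spin": 0},
    {"tx": 0,"ty": 0,"tz": -0.03,"spin": 0},
    {"tx": 0,"ty": 0,"tz": -0.07,"spin": 0},
    {"tx": -0.04,"ty": 0.005,"tz": -0.07,"spin": -0.1},
    {"tx": -0.065,"ty": 0.01,"tz": -0.07,"spin": -0.15},
    {"tx": -0.065,"ty": 0.01,"tz": -0.07,"spin": -0.15},
    {"tx": -0.065,"ty": 0.01,"tz": -0.07,"spin": -0.15},
    {"tx": -0.065,"ty": 0.01,"tz": -0.07,"spin": -0.15},
  ],
  gripper=0.3,
)

```text
clock: 29.65
tcp_pos: [582.2, 182.7, 239.0]
eef_rot: [3.141, -0.024, -0.0]
force: [-0.1, -0.4, -0.8]
grip_width: 56.0
```

```bash
python3 - <<'E'
from h import *
c=cam("wrist"); im=get_image("wrist"); np.savez("w9.npz",K=c[0],R=c[1],t=c[2])
cv2.imwrite("pics/w9.png",cv2.resize(im,(800,600),interpolation=cv2.INTER_CUBIC))
print(tool()[0],proj(c,[584.5,177.8,178])/.64);go(584.5,177.8,156,0)
for o in outline_of("wrist","stage")[:1]: print(o["p"],(cv2.boxPoints(cv2.minAreaRect(np.argwhere(o["region"])[:,::-1].astype(np.float32)))).round().tolist())
E
```

```text
[582.2917511  182.60665134 238.76571871] [413.14574612 321.63942965]
tx 0.0023 ty 0.0047 tz 0.0828 spin -0.015  psi now -0.015 j6 0.93
0.78 [[271.0, 226.0], [289.0, 103.0], [466.0, 129.0], [448.0, 252.0]]
```

View pics/w9.png

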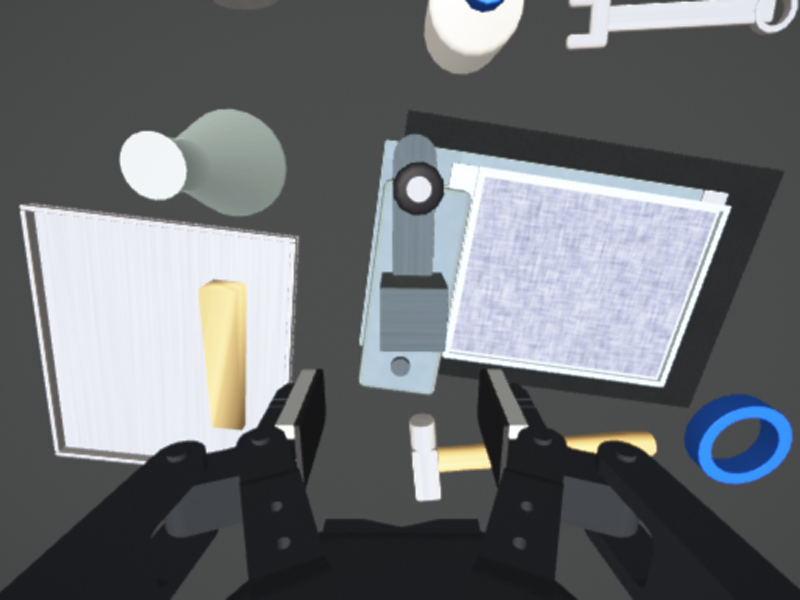

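The hub is at (380–447,283–350) and the crank is aligned with the jaws. Next I descend, grip and lift.

Request:
arm_command(
  rows=[
    {"tx": 0.002,"ty": 0.0047,"tz": 0.02,"spin": 0.01},
    {"tx": 0.002,"ty": 0.0047,"tz": 0.05,"spin": 0.01},
    {"tx": 0.002,"ty": 0.0047,"tz": 0.075,"spin": 0.01},
    {"tx": 0.002,"ty": 0.0047,"tz": 0.084,"spin": 0.01},
    {"tx": 0.002,"ty": 0.0047,"tz": 0.084,"spin": 0.01},
  ],
)

```text
clock: 30.25
tcp_pos: [583.5, 177.2, 153.6]
eef_rot: [3.139, -0.04, -0.004]
force: [-0.1, -0.6, 0.4]
grip_width: 55.9
```

Request:
arm_command(
  rows=[
    {"tx": 0,"ty": 0,"tz": 0,"spin": 0},
    {"tx": 0,"ty": 0,"tz": 0,"spin": 0},
    {"tx": 0,"ty": 0,"tz": 0,"spin": 0},
    {"tx": 0,"ty": 0,"tz": 0,"spin": 0},
    {"tx": 0,"ty": 0,"tz": 0,"spin": 0},
    {"tx": 0,"ty": 0,"tz": 0,"spin": 0},
  ],
  gripper=-1,
)

```text
clock: 30.85
tcp_pos: [584.6, 177.2, 157.0]
eef_rot: [-3.141, 0.039, -0.004]
force: [0.5, -5.7, 5.4]
grip_width: 33.1
```

Request:
arm_command(
  rows=[
    {"tx": 0,"ty": 0,"tz": -0.006,"spin": 0},
    {"tx": 0,"ty": 0,"tz": -0.012,"spin": 0},
    {"tx": 0,"ty": 0,"tz": -0.018,"spin": 0},
    {"tx": 0,"ty": 0,"tz": -0.024,"spin": 0},
    {"tx": 0,"ty": 0,"tz": -0.034,"spin": 0},
    {"tx": 0,"ty": 0,"tz": -0.06,"spin": 0},
    {"tx": 0,"ty": 0,"tz": -0.09,"spin": 0},
    {"tx": 0,"ty": 0,"tz": -0.09,"spin": 0},
  ],
)

```text
clock: 31.65
tcp_pos: [585.7, 178.9, 250.5]
eef_rot: [-3.137, 0.038, -0.011]
force: [0.6, -0.3, -2.8]
grip_width: 33.0
```

```bash
python3 -c "
from h import *
s=state();print(s['force'],s['grip_width'],tool()[0])
go(503,440,240,-.18);go(503,440,16,-.18)"
```

```text
[ 0.60998876 -0.25203723 -2.81602019] 32.9804321809367 [585.66543984 178.94934824 250.49520801]
tx -0.0890 ty -0.2589 tz 0.0109 spin 0.156  psi now -0.024 j6 0.93
tx -0.0905 ty -0.2581 tz 0.2349 spin 0.156  psi now -0.024 j6 0.93
```

Request:
arm_command(
  rows=[
    {"tx": -0.02,"ty": -0.05,"tz": 0.0,"spin": 0.15},
    {"tx": -0.035,"ty": -0.1,"tz": 0.0,"spin": 0.15},
    {"tx": -0.05,"ty": -0.15,"tz": 0.01,"spin": 0.15},
    {"tx": -0.07,"ty": -0.2,"tz": 0.03,"spin": 0.156},
    {"tx": -0.089,"ty": -0.258,"tz": 0.06,"spin": 0.156},
    {"tx": -0.089,"ty": -0.258,"tz": 0.11,"spin": 0.156},
    {"tx": -0.09,"ty": -0.258,"tz": 0.16,"spin": 0.156},
    {"tx": -0.09,"ty": -0.258,"tz": 0.2,"spin": 0.156},
    {"tx": -0.09,"ty": -0.258,"tz": 0.22,"spin": 0.156},
    {"tx": -0.09,"ty": -0.258,"tz": 0.222,"spin": 0.156},
    {"tx": -0.09,"ty": -0.258,"tz": 0.222,"spin": 0.156},
  ],
)

```text
clock: 32.75
tcp_pos: [499.7, 437.8, 22.6]
eef_rot: [3.128, -0.283, -0.002]
force: [1.0, 0.1, -3.2]
grip_width: 32.9
```

Request:
arm_command(
  rows=[
    {"tx": 0,"ty": 0,"tz": 0.003,"spin": 0},
    {"tx": 0,"ty": 0,"tz": 0.005,"spin": 0},
    {"tx": 0,"ty": 0,"tz": 0.005,"spin": 0},
  ],
)

```text
clock: 33.05
tcp_pos: [500.3, 438.0, 18.9]
eef_rot: [-3.128, 0.284, -0.001]
force: [-0.2, 0.2, -3.0]
grip_width: 33.1
```

Request:
arm_command(
  rows=[
    {"tx": 0,"ty": 0,"tz": 0,"spin": 0},
    {"tx": 0,"ty": 0,"tz": 0,"spin": 0},
    {"tx": 0,"ty": 0,"tz": 0,"spin": 0},
    {"tx": 0,"ty": 0,"tz": 0,"spin": 0},
    {"tx": 0,"ty": 0,"tz": -0.04,"spin": 0},
    {"tx": 0,"ty": 0,"tz": -0.09,"spin": 0},
    {"tx": 0,"ty": 0,"tz": -0.14,"spin": 0},
    {"tx": 0,"ty": 0,"tz": -0.19,"spin": 0},
    {"tx": 0,"ty": 0,"tz": -0.22,"spin": 0},
    {"tx": 0,"ty": 0,"tz": -0.22,"spin": 0},
  ],
  gripper=0.3,
)

```text
clock: 34.05
tcp_pos: [502.0, 439.6, 244.7]
eef_rot: [-3.121, 0.282, -0.009]
force: [-0.6, 0.7, 0.4]
grip_width: 55.3
```

```bash
python3 - <<'E'
from h import *
cs={n:cam(n) for n in("scene","side")}
I={n:get_image(n) for n in cs}
D={}
for n in cs:
    for o in outline_of(n,"jar1")[:6]:
        m=o["region"]; hsv=cv2.cvtColor(I[n],cv2.COLOR_BGR2HSV)[m]
        print(n,round(o["p"],2),cen(m).round(1),"sat",np.median(hsv[:,1]),"xy@40",onz(cs[n],cen(m),40)[:2].round(1))
for n in cs:
    for o in outline_of(n,"stage")[:1]: print(n,o["p"],cen(o["region"]).round(1)); D[n]=cen(o["region"])
print("stage",tri([(cs[n],D[n]) for n in cs]))
cv2.imwrite("pics/sc10.png",cv2.resize(I["scene"][150:280,60:440],(800,274),interpolation=cv2.INTER_CUBIC))
go(520,-320,250,-1.571)
E
```

```text
scene 0.97 [128.  217.4] sat 208.0 xy@40 [ 575.9 -414.8]
scene 0.85 [141.6 245.2] sat 255.0 xy@40 [ 699.6 -356.4]
scene 0.74 [ 92.7 215. ] sat 208.0 xy@40 [ 553.3 -527.5]
scene 0.67 [158.1 211.6] sat 23.0 xy@40 [ 557.6 -324. ]
scene 0.5 [162.5 193.4] sat 15.5 xy@40 [ 464.6 -318.9]
side 0.87 [307.  260.2] sat 17.0 xy@40 [ 551.5 -325.5]
side 0.76 [341.6 243.8] sat 255.0 xy@40 [ 691.1 -358.4]
side 0.75 [330.  274.8] sat 199.0 xy@40 [ 571.  -414.7]
side 0.7 [351.2 304.5] sat 197.0 xy@40 [ 545.7 -529.2]
side 0.51 [289.6 272.4] sat 18.0 xy@40 [ 474.5 -320.5]
scene 0.68 [272.7 208.7]
side 0.59 [243.7 198.4]
stage (array([564.29130513,  44.55970781,  23.72520488]), [2.4, 2.4])
tx 0.1562 ty 0.7413 tz -0.0119 spin 1.390  psi now -0.181 j6 0.38
```

View pics/sc10.png

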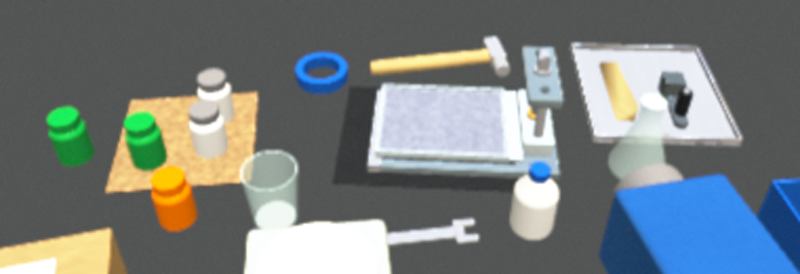

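The crank lies in the tray beside the wedge, and the stage has dropped about 15 mm by triangulation. Two white jars stand on the cork, at crop (215,100) and (208,130). One has been nudged and is re-measured as B at about (555,-325).

```bash
python3 -c "
from h import *
go(535,-315,250,-.163)"
```

```text
tx 0.1700 ty 0.7337 tz -0.0119 spin -0.018  psi now -0.181 j6 0.38
```

Request:
arm_command(
  rows=[
    {"tx": 0.17,"ty": 0.734,"tz": -0.01,"spin": -0.018},
    {"tx": 0.17,"ty": 0.734,"tz": -0.01,"spin": -0.018},
    {"tx": 0.17,"ty": 0.734,"tz": -0.01,"spin": -0.018},
    {"tx": 0.17,"ty": 0.734,"tz": -0.01,"spin": -0.018},
    {"tx": 0.17,"ty": 0.734,"tz": -0.01,"spin": -0.018},
    {"tx": 0.17,"ty": 0.734,"tz": -0.01,"spin": -0.018},
    {"tx": 0.17,"ty": 0.734,"tz": -0.01,"spin": -0.018},
    {"tx": 0.17,"ty": 0.734,"tz": -0.01,"spin": -0.018},
    {"tx": 0.17,"ty": 0.734,"tz": -0.01,"spin": -0.018},
    {"tx": 0.17,"ty": 0.734,"tz": -0.01,"spin": -0.018},
    {"tx": 0.17,"ty": 0.734,"tz": -0.01,"spin": -0.018},
    {"tx": 0.17,"ty": 0.734,"tz": -0.01,"spin": -0.018},
    {"tx": 0.17,"ty": 0.734,"tz": -0.01,"spin": -0.018},
    {"tx": 0.17,"ty": 0.734,"tz": -0.01,"spin": -0.018},
    {"tx": 0.17,"ty": 0.734,"tz": -0.01,"spin": -0.018},
    {"tx": 0.17,"ty": 0.734,"tz": -0.01,"spin": -0.018},
    {"tx": 0.17,"ty": 0.734,"tz": -0.01,"spin": -0.018},
    {"tx": 0.17,"ty": 0.734,"tz": -0.01,"spin": -0.018},
    {"tx": 0.17,"ty": 0.734,"tz": -0.01,"spin": -0.018},
  ],
  gripper=0.7,
)

```text
clock: 36.25
tcp_pos: [535.5, -313.5, 248.1]
eef_rot: [-3.131, 0.253, 0.0]
force: [1.5, -0.2, -0.1]
grip_width: 72.7
```

```bash
python3 - <<'E'
from h import *
c=cam("wrist"); im=get_image("wrist"); np.savez("w11.npz",K=c[0],R=c[1],t=c[2])
cv2.imwrite("pics/w11.png",cv2.resize(im,(800,600),interpolation=cv2.INTER_CUBIC))
print(tool()[0].round(1),state()["grip_width"])
for o in outline_of("wrist","jar1")[:6]:
    m=o["region"]; h=cv2.cvtColor(im,cv2.COLOR_BGR2HSV)[m]
    print(round(o["p"],2),cen(m).round(1),o["bbox"],"sat",np.median(h[:,1]),onz(c,cen(m),45)[:2].round(1))
go(469,-320,150,-.163)
E
```

```text
[ 535.7 -313.5  248.4] 72.8071211600965
0.92 [429.4 130. ] [389.4, 108.3, 81.2, 47.2] sat 169.0 [ 548.6 -528.4]
0.8 [334.6 125.9] [308.1, 107.1, 55.8, 40.7] sat 147.0 [ 572.1 -414.4]
0.77 [262.9 152.5] [243.1, 128.9, 39.0, 47.2] sat 5.0 [ 554.1 -323.2]
0.72 [269.2 209.5] [247.9, 184.1, 38.5, 51.9] sat 7.0 [ 477.  -319.7]
0.68 [272.9  25.1] [249.8, 0.0, 52.3, 56.5] sat 159.0 [ 691.  -355.6]
tx -0.0649 ty 0.0171 tz 0.0984 spin 0.002  psi now -0.161 j6 1.63
```

View pics/w11.png

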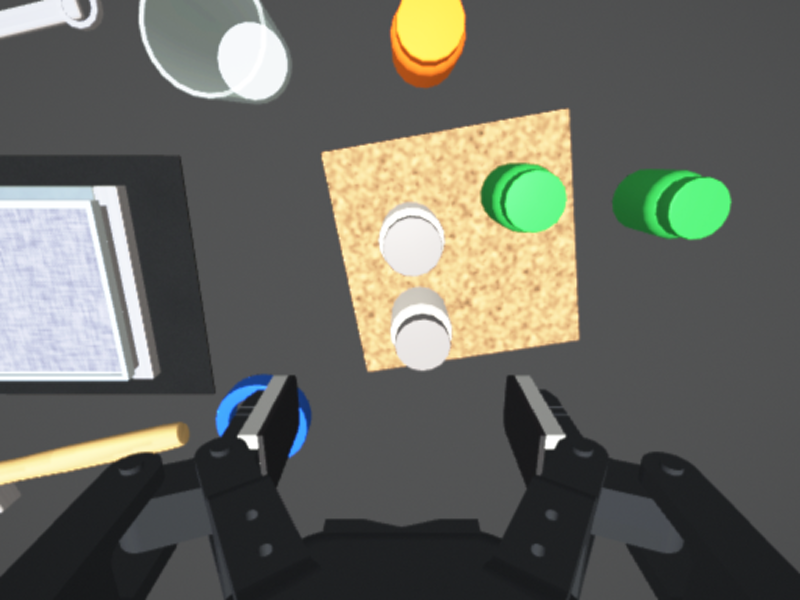

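The lid centres are at B (412,246) and A (424,343). The tape roll's edge at (310,410) clears the jaws.

```bash
python3 - <<'E'
from h import *
w=np.load("w11.npz"); c=(w["K"],w["R"],w["t"]); s=cam("scene"); d=cam("side")
for n,p,ps,pd in(("A",(423,343),(162.5,193.4),(289.6,272.4)),("B",(412,246),(158.1,211.6),(307,260.2))):
    print(n,onz(c,np.array(p)*.64,83).round(1),tri([(s,ps),(d,pd)]))
    for k,im in(("scene",s),("side",d)):pass
a=onz(c,np.array((423,343))*.64,83); go(a[0],a[1],150,-.163); go(a[0],a[1],32,-.163)
E
```

```text
A [ 478.9 -320.2   83. ] (array([ 472.02296186, -319.68542297,   44.55554066]), [2.5, 2.5])
B [ 555.  -323.4   83. ] (array([ 553.28332667, -324.6826905 ,   36.51404787]), [0.4, 0.4])
tx -0.0551 ty 0.0158 tz 0.0984 spin 0.002  psi now -0.161 j6 1.63
tx -0.0551 ty 0.0158 tz 0.2164 spin 0.002  psi now -0.161 j6 1.63
```

Request:
arm_command(
  rows=[
    {"tx": -0.0575,"ty": 0.016,"tz": 0.05,"spin": 0},
    {"tx": -0.0575,"ty": 0.016,"tz": 0.09,"spin": 0},
    {"tx": -0.0575,"ty": 0.016,"tz": 0.1,"spin": 0},
    {"tx": -0.0575,"ty": 0.016,"tz": 0.13,"spin": 0},
    {"tx": -0.0575,"ty": 0.016,"tz": 0.17,"spin": 0},
    {"tx": -0.0575,"ty": 0.016,"tz": 0.2,"spin": 0},
    {"tx": -0.0575,"ty": 0.016,"tz": 0.216,"spin": 0},
    {"tx": -0.0575,"ty": 0.016,"tz": 0.216,"spin": 0},
    {"tx": -0.0575,"ty": 0.016,"tz": 0.216,"spin": 0},
  ],
)

```text
clock: 37.25
tcp_pos: [476.7, -320.8, 32.8]
eef_rot: [3.131, -0.253, 0.0]
force: [0.3, -0.4, 0.1]
grip_width: 72.7
```

Request:
arm_command(
  rows=[
    {"tx": 0,"ty": 0,"tz": 0,"spin": 0},
    {"tx": 0,"ty": 0,"tz": 0,"spin": 0},
    {"tx": 0,"ty": 0,"tz": 0,"spin": 0},
    {"tx": 0,"ty": 0,"tz": 0,"spin": 0},
    {"tx": 0,"ty": 0,"tz": 0,"spin": 0},
  ],
  gripper=-1,
)

```text
clock: 37.75
tcp_pos: [477.3, -321.4, 34.1]
eef_rot: [3.131, -0.255, 0.005]
force: [-0.9, 3.2, 5.4]
grip_width: 50.7
```

Request:
arm_command(
  rows=[
    {"tx": 0,"ty": 0,"tz": -0.03,"spin": 0},
    {"tx": 0,"ty": 0,"tz": -0.07,"spin": 0},
    {"tx": 0,"ty": 0,"tz": -0.12,"spin": 0},
    {"tx": 0,"ty": 0,"tz": -0.15,"spin": 0},
    {"tx": 0,"ty": 0,"tz": -0.15,"spin": 0},
    {"tx": 0,"ty": 0,"tz": -0.15,"spin": 0},
  ],
)

```text
clock: 38.35
tcp_pos: [476.1, -320.9, 183.2]
eef_rot: [-3.131, 0.256, -0.004]
force: [-0.0, 0.3, -3.6]
grip_width: 51.0
```

```bash
python3 - <<'E'
from h import *
s=state();print(s['force'],s['grip_width'],tool()[0])
R=lambda x,y:(560+x*np.cos(-.163)-y*np.sin(-.163),37.5+x*np.sin(-.163)+y*np.cos(-.163))
for p in((-38,-35),(38,-35)): print(p,R(*p)); go(*R(*p),183,-.163); go(*R(*p),64,-.163)
E
```

```text
[-0.03859883  0.34011758 -3.57036442] 51.02677877166174 [ 476.06983097 -320.94080203  183.16009855]
(-38, -35) (np.float64(516.8239234476096), np.float64(9.130537306072945))
tx -0.0134 ty -0.3323 tz 0.0003 spin -0.000  psi now -0.163 j6 1.66
tx -0.0137 ty -0.3322 tz 0.1193 spin -0.000  psi now -0.163 j6 1.66
(38, -35) (np.float64(591.8165348560583), np.float64(-3.2026793928020183))
tx 0.0626 ty -0.3323 tz 0.0005 spin -0.000  psi now -0.163 j6 1.66
tx 0.0623 ty -0.3323 tz 0.1195 spin -0.000  psi now -0.163 j6 1.66
```

Request:
arm_command(
  rows=[
    {"tx": -0.0135,"ty": -0.045,"tz": 0,"spin": 0},
    {"tx": -0.0135,"ty": -0.09,"tz": 0,"spin": 0},
    {"tx": -0.0135,"ty": -0.135,"tz": 0,"spin": 0},
    {"tx": -0.0135,"ty": -0.18,"tz": 0,"spin": 0},
    {"tx": -0.0135,"ty": -0.225,"tz": 0,"spin": 0},
    {"tx": -0.0135,"ty": -0.27,"tz": 0,"spin": 0},
    {"tx": -0.0135,"ty": -0.31,"tz": 0,"spin": 0},
    {"tx": -0.0135,"ty": -0.332,"tz": 0.02,"spin": 0},
    {"tx": -0.0135,"ty": -0.332,"tz": 0.06,"spin": 0},
    {"tx": -0.0135,"ty": -0.332,"tz": 0.09,"spin": 0},
    {"tx": -0.0135,"ty": -0.332,"tz": 0.105,"spin": 0},
    {"tx": -0.0135,"ty": -0.332,"tz": 0.112,"spin": 0},
    {"tx": -0.0135,"ty": -0.332,"tz": 0.114,"spin": 0},
    {"tx": -0.0135,"ty": -0.332,"tz": 0.114,"spin": 0},
  ],
)

```text
clock: 39.75
tcp_pos: [516.6, 8.5, 68.2]
eef_rot: [3.131, -0.256, -0.0]
force: [-0.9, 0.2, -2.7]
grip_width: 50.8
```

Request:
arm_command(
  rows=[
    {"tx": 0,"ty": 0,"tz": 0.002,"spin": 0},
    {"tx": 0,"ty": 0,"tz": 0.003,"spin": 0},
    {"tx": 0,"ty": 0,"tz": 0.003,"spin": 0},
  ],
)

```text
clock: 40.05
tcp_pos: [516.8, 8.6, 65.7]
eef_rot: [-3.131, 0.256, -0.001]
force: [0.9, -0.4, -2.5]
grip_width: 50.5
```

Request:
arm_command(
  rows=[
    {"tx": 0,"ty": 0,"tz": 0.0015,"spin": 0},
    {"tx": 0,"ty": 0,"tz": 0.003,"spin": 0},
    {"tx": 0,"ty": 0,"tz": 0.003,"spin": 0},
  ],
)

```text
clock: 40.35
tcp_pos: [517.1, 8.7, 64.5]
eef_rot: [-3.131, 0.254, -0.002]
force: [-8.7, 1.3, 21.4]
grip_width: 50.5
```

Contact. I'll ease up slightly, release and go for jar B.

Request:
arm_command(
  rows=[
    {"tx": 0,"ty": 0,"tz": -0.0013,"spin": 0},
    {"tx": 0,"ty": 0,"tz": -0.0013,"spin": 0},
  ],
)

```text
clock: 40.55
tcp_pos: [517.0, 8.7, 64.6]
eef_rot: [-3.131, 0.255, -0.002]
force: [-3.7, 1.0, 10.5]
grip_width: 50.6
```

Request:
arm_command(
  rows=[
    {"tx": 0,"ty": 0,"tz": 0,"spin": 0},
    {"tx": 0,"ty": 0,"tz": 0,"spin": 0},
    {"tx": 0,"ty": 0,"tz": 0,"spin": 0},
    {"tx": 0,"ty": 0,"tz": 0,"spin": 0},
    {"tx": 0,"ty": 0,"tz": -0.03,"spin": 0},
    {"tx": 0,"ty": 0,"tz": -0.07,"spin": 0},
    {"tx": 0,"ty": 0,"tz": -0.11,"spin": 0},
    {"tx": 0,"ty": 0,"tz": -0.15,"spin": 0},
    {"tx": 0,"ty": 0,"tz": -0.18,"spin": 0},
    {"tx": 0,"ty": 0,"tz": -0.18,"spin": 0},
  ],
  gripper=0.7,
)

```text
clock: 41.55
tcp_pos: [518.9, 9.0, 248.2]
eef_rot: [-3.129, 0.254, -0.012]
force: [0.2, 0.2, -0.5]
grip_width: 72.4
```

```bash
python3 - <<'E'
from h import *
c=cam("wrist"); im=get_image("wrist"); cv2.imwrite("pics/w12.png",cv2.resize(im,(600,450)))
print(tool()[0].round(1))
cs={n:cam(n) for n in("scene","side")}; D={}
for n in cs:
    I=get_image(n)
    for o in outline_of(n,"jar1")[:6]:
        m=o["region"]; h=cv2.cvtColor(I,cv2.COLOR_BGR2HSV)[m]
        if np.median(h[:,1])<80: print(n,round(o["p"],2),cen(m).round(1),o["bbox"],onz(cs[n],cen(m),40)[:2].round(1))
go(554.5,-324,243,-.163);go(554.5,-324,33,-.163)
E
```

```text
[517.7   8.9 245.6]
scene 0.93 [158.2 212.1] [149.3, 197.7, 17.0, 30.8] [ 559.8 -323.7]
scene 0.8 [260.  190.2] [253.3, 178.9, 15.6, 24.5] [480.5  14.6]
side 0.77 [238.8 202.5] [231.6, 191.7, 14.8, 25.5] [529.5  27.1]
side 0.52 [307.2 259.6] [298.4, 247.4, 17.0, 28.0] [ 553.7 -324.1]
tx 0.0920 ty 0.3217 tz -0.0007 spin 0.000  psi now -0.163 j6 1.01
tx 0.0924 ty 0.3216 tz 0.2093 spin 0.000  psi now -0.163 j6 1.01
```

View pics/w12.png

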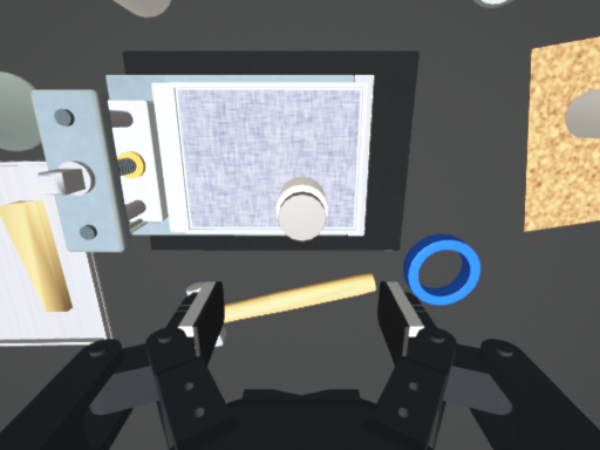

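Jar A stands on the stage at (302,205). Next is jar B.

Request:
arm_command(
  rows=[
    {"tx": 0.093,"ty": 0.322,"tz": 0,"spin": 0},
    {"tx": 0.093,"ty": 0.322,"tz": 0,"spin": 0},
    {"tx": 0.093,"ty": 0.322,"tz": 0,"spin": 0},
    {"tx": 0.093,"ty": 0.322,"tz": 0,"spin": 0},
    {"tx": 0.093,"ty": 0.322,"tz": 0,"spin": 0},
    {"tx": 0.093,"ty": 0.322,"tz": 0,"spin": 0},
    {"tx": 0.093,"ty": 0.322,"tz": 0,"spin": 0},
    {"tx": 0.093,"ty": 0.322,"tz": 0,"spin": 0},
    {"tx": 0.093,"ty": 0.322,"tz": 0.04,"spin": 0},
    {"tx": 0.093,"ty": 0.322,"tz": 0.09,"spin": 0},
    {"tx": 0.093,"ty": 0.322,"tz": 0.12,"spin": 0},
    {"tx": 0.093,"ty": 0.322,"tz": 0.12,"spin": 0},
    {"tx": 0.093,"ty": 0.322,"tz": 0.12,"spin": 0},
  ],
)

```text
clock: 43.1
tcp_pos: [556.2, -324.1, 123.4]
eef_rot: [3.131, -0.254, -0.003]
force: [0.8, -0.4, 1.4]
grip_width: 72.3
```

```bash
python3 - <<'E'
from h import *
c=cam("wrist"); im=get_image("wrist")
for o in outline_of("wrist","jar1")[:4]:
    m=o["region"]; h=cv2.cvtColor(im,cv2.COLOR_BGR2HSV)[m]; print(round(o["p"],2),cen(m).round(1),o["bbox"],np.median(h[:,1]),onz(c,cen(m),60)[:2].round(1))
go(554.5,-324,33,-.163)
E
```

```text
0.9 [257.4 205.9] [226.4, 164.0, 61.8, 82.2] 7.0 [ 557.4 -323.7]
0.9 [480.  166.9] [439.2, 135.4, 72.8, 69.7] 177.0 [ 561.4 -495.5]
0.81 [271.3  25.4] [230.2, 0.0, 82.8, 58.6] 184.0 [ 680.2 -352.9]
0.71 [367.7 167.1] [323.2, 131.0, 90.6, 74.3] 161.0 [ 575.  -411.4]
tx -0.0033 ty -0.0001 tz 0.0925 spin 0.001  psi now -0.162 j6 1.63
```

Request:
arm_command(
  rows=[
    {"tx": -0.001,"ty": 0,"tz": 0.03,"spin": 0},
    {"tx": -0.001,"ty": 0,"tz": 0.06,"spin": 0},
    {"tx": -0.001,"ty": 0,"tz": 0.085,"spin": 0},
    {"tx": -0.001,"ty": 0,"tz": 0.09,"spin": 0},
    {"tx": -0.001,"ty": 0,"tz": 0.09,"spin": 0},
    {"tx": -0.001,"ty": 0,"tz": 0.09,"spin": 0},
  ],
)

```text
clock: 43.8
tcp_pos: [556.6, -324.6, 35.7]
eef_rot: [3.13, -0.255, 0.005]
force: [-0.3, -0.2, -0.1]
grip_width: 72.4
```

Request:
arm_command(
  rows=[
    {"tx": 0,"ty": 0,"tz": 0,"spin": 0},
    {"tx": 0,"ty": 0,"tz": 0,"spin": 0},
    {"tx": 0,"ty": 0,"tz": 0,"spin": 0},
    {"tx": 0,"ty": 0,"tz": 0,"spin": 0},
    {"tx": 0,"ty": 0,"tz": 0,"spin": 0},
  ],
  gripper=-1,
)

```text
clock: 44.3
tcp_pos: [556.4, -324.6, 35.6]
eef_rot: [3.13, -0.255, 0.005]
force: [-0.3, 0.7, 6.3]
grip_width: 50.4
```

Request:
arm_command(
  rows=[
    {"tx": 0,"ty": 0,"tz": -0.03,"spin": 0},
    {"tx": 0,"ty": 0,"tz": -0.07,"spin": 0},
    {"tx": 0,"ty": 0,"tz": -0.12,"spin": 0},
    {"tx": 0,"ty": 0,"tz": -0.16,"spin": 0},
    {"tx": 0,"ty": 0,"tz": -0.18,"spin": 0},
    {"tx": 0,"ty": 0,"tz": -0.18,"spin": 0},
    {"tx": 0,"ty": 0,"tz": -0.18,"spin": 0},
  ],
)

```text
clock: 45.0
tcp_pos: [554.8, -323.7, 213.5]
eef_rot: [-3.13, 0.256, -0.001]
force: [-0.4, 0.1, -3.5]
grip_width: 50.5
```

```bash
python3 - <<'E'
from h import *
s=state();print(s['force'],s['grip_width'],tool()[0]);go(592,-3.2,68,-.163)
E
```

```text
[-0.4277688   0.14863066 -3.53642977] 50.52348073330975 [ 554.81837312 -323.69772007  213.51541487]
tx -0.0154 ty -0.3222 tz 0.1457 spin -0.000  psi now -0.163 j6 1.63
```

Request:
arm_command(
  rows=[
    {"tx": -0.0155,"ty": -0.045,"tz": 0,"spin": 0},
    {"tx": -0.0155,"ty": -0.09,"tz": 0,"spin": 0},
    {"tx": -0.0155,"ty": -0.135,"tz": 0,"spin": 0},
    {"tx": -0.0155,"ty": -0.18,"tz": 0,"spin": 0},
    {"tx": -0.0155,"ty": -0.225,"tz": 0,"spin": 0},
    {"tx": -0.0155,"ty": -0.27,"tz": 0,"spin": 0},
    {"tx": -0.0155,"ty": -0.31,"tz": 0,"spin": 0},
    {"tx": -0.0155,"ty": -0.322,"tz": 0.03,"spin": 0},
    {"tx": -0.0155,"ty": -0.322,"tz": 0.07,"spin": 0},
    {"tx": -0.0155,"ty": -0.322,"tz": 0.11,"spin": 0},
    {"tx": -0.0155,"ty": -0.322,"tz": 0.13,"spin": 0},
    {"tx": -0.0155,"ty": -0.322,"tz": 0.142,"spin": 0},
    {"tx": -0.0155,"ty": -0.322,"tz": 0.144,"spin": 0},
    {"tx": -0.0155,"ty": -0.322,"tz": 0.144,"spin": 0},
  ],
)

```text
clock: 46.4
tcp_pos: [592.2, -3.9, 69.5]
eef_rot: [3.131, -0.255, -0.0]
force: [-0.1, -0.5, -1.6]
grip_width: 50.4
```

Request:
arm_command(
  rows=[
    {"tx": 0,"ty": 0,"tz": 0.0015,"spin": 0},
    {"tx": 0,"ty": 0,"tz": 0.002,"spin": 0},
    {"tx": 0,"ty": 0,"tz": 0.002,"spin": 0},
  ],
)

```text
clock: 46.7
tcp_pos: [592.4, -3.7, 68.3]
eef_rot: [-3.131, 0.255, -0.002]
force: [-0.3, 0.1, -1.9]
grip_width: 50.5
```

Request:
arm_command(
  rows=[
    {"tx": 0,"ty": 0,"tz": 0.001,"spin": 0},
    {"tx": 0,"ty": 0,"tz": 0.002,"spin": 0},
    {"tx": 0,"ty": 0,"tz": 0.002,"spin": 0},
  ],
)

```text
clock: 47.0
tcp_pos: [592.3, -3.7, 66.2]
eef_rot: [-3.131, 0.255, -0.001]
force: [-1.9, 0.7, 3.7]
grip_width: 50.2
```

Light contact (3.7 N plus the jar's weight), so I'll release and back away.

Request:
arm_command(
  rows=[
    {"tx": 0,"ty": 0,"tz": 0,"spin": 0},
    {"tx": 0,"ty": 0,"tz": 0,"spin": 0},
    {"tx": 0,"ty": 0,"tz": 0,"spin": 0},
    {"tx": 0,"ty": 0,"tz": 0,"spin": 0},
    {"tx": 0,"ty": 0,"tz": -0.03,"spin": 0},
    {"tx": 0,"ty": 0,"tz": -0.07,"spin": 0},
    {"tx": 0,"ty": 0,"tz": -0.11,"spin": 0},
    {"tx": 0,"ty": 0,"tz": -0.15,"spin": 0},
    {"tx": 0,"ty": 0,"tz": -0.19,"spin": 0},
    {"tx": -0.04,"ty": 0,"tz": -0.19,"spin": 0},
    {"tx": -0.06,"ty": 0,"tz": -0.19,"spin": 0},
    {"tx": -0.06,"ty": 0,"tz": -0.19,"spin": 0},
  ],
  gripper=0.7,
)

```text
clock: 48.2
tcp_pos: [531.0, 6.1, 256.5]
eef_rot: [-3.13, 0.254, -0.002]
force: [0.3, 0.1, -0.2]
grip_width: 72.9
```

```bash
python3 - <<'E'
from h import *
cs={n:cam(n) for n in("scene","side","wrist")}; I={n:get_image(n) for n in cs}; D={}
for n in("scene","side"):
    for t in("jar1","stage","crank"):
        for o in outline_of(n,t)[:6]:
            m=o["region"]; s=np.median(cv2.cvtColor(I[n],cv2.COLOR_BGR2HSV)[m][:,1])
            if o["p"]>.3 and s<120: print(n,t,round(o["p"],2),cen(m).round(1),[round(float(x)) for x in o["bbox"]])
a=cv2.resize(I["wrist"],(400,300));b=cv2.resize(I["scene"][140:290,60:460],(800,300),interpolation=cv2.INTER_CUBIC);d=cv2.resize(I["side"][120:310,110:363],(400,300),interpolation=cv2.INTER_CUBIC)
cv2.imwrite("pics/fin.png",np.vstack([np.hstack([a,d]),b]))
print(state()["force"],state()["clock"])
E
```

```text
scene jar1 0.89 [258.9 205.3] [251, 194, 15, 25]
scene jar1 0.5 [260.4 184.6] [252, 177, 15, 19]
scene stage 0.95 [275.6 209.7] [242, 192, 69, 34]
scene stage 0.6 [353.5 194. ] [346, 181, 18, 24]
scene crank 0.53 [380.6 196.2] [369, 185, 23, 27]
side jar1 0.72 [238.  202.1] [229, 190, 15, 24]
side jar1 0.72 [185.9 166.8] [169, 155, 36, 22]
side stage 0.67 [242.6 198.8] [214, 172, 61, 53]
side stage 0.36 [236.4 192.8] [205, 153, 70, 80]
side stage 0.36 [200.  219.4] [177, 202, 51, 44]
side crank 0.78 [182.6 151.1] [171, 142, 24, 19]
side crank 0.39 [225.3 159.7] [218, 148, 12, 25]
[ 0.57463641 -0.26629393  0.13298444] 48.65
```

View pics/fin.png

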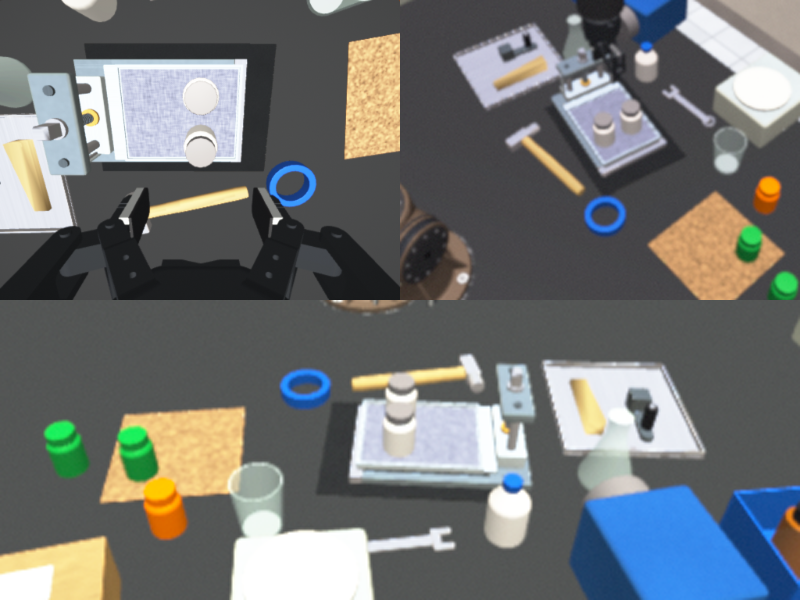

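The final views show both white jars upright on the stage, the wedge and crank inside the tray, no white jar left on the cork, and the bystanders in place.

```bash
python3 -c "
from bench import *
print(sign_off(), state()['clock'])"
```

```text
the job is handed in; nothing more can be done
the job is handed in; nothing more can be done
```

The job is done and handed in at about 49 s of the 210 s.

- **Wedge:** I rocked it loose with swings of about 0.4 rad, drawing it out about 3 mm each time. The side force while drawing stayed under 10 N, and the stage's place in the scene picture had not changed afterwards. The wedge lies in the steel tray.
- **Crank and lift:** I fitted the crank and wound three turns plus its play, until the force rose to 13 N with little further motion. Triangulation put the stage about 15 mm lower. The crank is back in the tray.
- **Jars:** Only two white jars were there. One was knocked aside during the run, so I measured it again before picking it up. Both went onto the stage after the lift was down.

The last pictures, from all three cameras, show:
- both jars upright on the stage
- the wedge and crank inside the tray
- the bystanders and the green and orange look-alikes apparently where they were
- the gripper clear, with no force on it

Some checks did not agree fully:
- **Crank in the wrist view:** The knob appeared 4–5 mm and the hub about 2 mm off the predicted position. The winding still ran freely.
- **Force while winding:** At one point the tool carried 22 N sideways and 26 N upward. I eased it by a millimetre or two.
- **First jar:** It met the stage with 21 N of press. I reduced that to about 10 N before letting go.

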